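# Fetch a parts tray from under the rack's locking bar

### The arm

A 6-joint arm with a two-finger parallel gripper is mounted at the origin on the work surface. World frame = base frame: x ahead of the robot, y to its left, z up, the work surface at z = 0. Lengths are in m, angles in rad, forces in N, time in s.
With the tool pointing down it reaches from about 0.3 to 0.775 m from the base axis. Payload 14.6 kg.
Tool frame: the origin (TCP) lies midway between the tips of the shut fingers; the grasp point (between the pads) lies 19 mm behind it; z points along the fingers, y is the direction in which the jaws open and shut (so a half turn about z gives the same grasp; the last joint's range is limited). The gripper opens to 85 mm and grips with 20 to 120 N. Pads are 22 mm wide; open, the fingers measure 114 mm over their backs; the gripper's body (76 mm by 85 mm) begins 54 mm behind the grasp point. The pads swing forward as they close: fully open they stand 13 mm farther back than shut.
Start: joints at [-1.232, 0.3, 1.521, -0, 1.321, -0.067], TCP at [0.217, -0.505, 0.231] pointing down, gripper open.
Joint ranges: [-3.03, 3.03], [-0.79, 2.21], [0.23, 2.52], [-1.04, 4.18], [0, 3.07], [-2.55, 2.55]. Speed limits (rad/s): [2.22, 2.22, 2.57, 3.14, 3.14, 3.14].

### API

Orientations are given as a unit quaternion [x, y, z, w].
In Python, from bench import ctrl gives the robot as it stands.
- The arm moves only by the tool servo_tool, never from a script. Its argument "steps" is a list of rows, each an object with "grip": the opening, from 0 (shut) to 1 (fully open); "linear": the shift along the tool's x, y, z in m, a list of three; "turn": the turn about the tool's z in degrees. A call has 1 to 12 rows; each row is the pose to reach, as a shift and turn from the pose measured when the call began, along the tool's axes at that moment; what a row does not reach only later rows make up. A row lasts 1/8 s, in which the tool goes at most 62.5 mm and 10.7 degrees, less where a joint would pass 70% of its speed; a pose out of reach is approached as far as the arm can. A call with a gripper value outside its range is refused whole. The fingers move at their own pace and stop on an object; the grip force is fixed at half the most. Time passes only in rows, so rows that repeat a pose let the fingers close. It gives the time, the measured TCP pose, the force and the opening at its end, in the units of the state.
- ctrl.sense(): the state, without advancing time (a new reading comes with each control period).
- ctrl.get_image(name): name is "scene" or "top" or "wrist"; returns a dict with "img" (420x560x3 uint8, red, green, blue), "intrinsics" (3x3 intrinsics, pixels), "D" ([k1, k2, p1, p2, k3] as OpenCV has them; the pictures are not rectified), "pose" (4x4, takes a point from camera to world coordinates). Camera axes: x right, y down, z forward; pixel columns grow to the right and rows downward; lengths in m; the calibration is good to about 2 mm. A picture is of the moment at which its call begins. There is no depth.
- ctrl.hand_in(): hands the job in, once; it reports no verdict.
The state is a dict: "time_s": time; "q": joint angles; "joint_velocities": joint speeds; "joint_torque": joint torques, N m; "position": TCP position; "tool_rot": TCP orientation; "wrist_force": force on the tool from outside, world axes, zero at the start; "ft_torque": the same for the moment, N m; "grip_width": finger opening in m.
Only numpy, scipy, OpenCV 4.12 (cv2) and the standard library are available. Lean on these libraries where they do the work, as an engineer would, in place of code of your own. Each camera call takes 0.05 s, during which the arm holds its last target.

### The job

Lift the locking bar straight up out of the rack's two U brackets, both ends together and level, and lay it on the long rubber strip. Take only the top tray off the stack of small square trays, leaving the next ones nested, and set it gently, upright, in the middle of the square rubber mat. Then lower the bar gently back into both brackets, fully home with its end plates outside them, and leave the other trays, the socket, the wrench and the screwdriver where they are.

Things in the scene. Friction and masses are not known exactly. Their poses are not given: they have to be found in the camera images.
- stand: Grey steel rack, fixed. Base plate 120 (x) x 400 (y) x 10 mm; origin at the centre of its underside, on the bench; z up, y along the bar. Two upright bracket plates, 46 wide in x, 8 thick in y, stand at y = +170 and -170, up to 154 mm. Two tray stacks stand on it at y = +100 and -100 (which is where varies).
- bar: Locking bar: aluminium square tube 20 x 20 mm along its y axis, a dark end plate 30 x 30 x 8 mm at each end, 376 mm overall. Origin at mid length, mid section; z up. It starts in both slots, origin 122 mm above the bench, end plates outside the brackets with 6 mm play along y. 0.25 to 0.5 kg, balanced at its origin. Laid on the strip it stands on its end plates, origin 18 mm above the bench.
- slot_left (a point): Middle of the slot floor of the bracket at +y of the rack: 170 mm from the rack centre, 112 mm above the bench. The U slot is open upwards, 25 mm wide across the bar (2.5 mm play each side), prongs rise 30 mm above the floor, then lips flare outwards to 42 mm above it.
- slot_right (a point): The same for the bracket at -y of the rack.
- bar_left (a point): Centre of the bar's end plate at +y of the bar (184 mm from its origin).
- bar_right (a point): Centre of the bar's end plate at -y of the bar (184 mm from its origin).
- strip: Long black rubber strip, fixed flat on the bench in front of the rack: 56 (x) x 400 (y) x 3 mm, origin at the centre of its underside. The bar is laid along it (along its y).
- mat: Square black rubber mat, 140 x 140 x 3 mm, fixed flat on the bench to the left or right of the strip; origin at the centre of its underside. A steel wheel hub stands on the other side.
- tray_top: Top of three nested steel trays, open-topped, square. Origin at the centre of its underside, z up, x and y along its sides. 0 to 18 mm up: foot 54 x 54, sunk in the tray below with 2 mm to spare each side. 18 to 42 mm: upright band 64 x 64, 3 mm walls; just below it the next tray's equal band begins. About 0.14 kg, heaviest at its floor. Rim 104 mm above the bench, 8 mm below the bar; up to 0.12 rad off the rack's yaw.
- tray_middle: The next tray, of the same shape, 24 mm lower; must stay in the stack.
- tray_bottom: The lowest tray, of the same shape, 48 mm below the top one; must stay in the stack.
- oblong_upper: Upper of the two oblong trays (100 x 64 mm, long side across the bar, 50 mm tall, rim 94 mm above the bench) on the rack's other stack; leave alone. Origin at the centre of its underside.
- socket: Loose steel socket, 30 mm across, 38 mm tall, standing on the base under the middle of the bar; leave alone. Origin at the centre of its underside.
- wrench: Wrench lying beyond the rack's left end, loose; leave alone.
- screwdriver: Screwdriver lying beyond the rack's right end, loose; leave alone.

How it is judged:
By the outcome, as a careful person would: the job done as asked, in the order asked, and still so for the second after the job is handed in, with the robot touching nothing.
It also fails if it takes over 61 s, if anything falls off the work surface, if the arm or the gripper's body presses on something with over 40 N, if the wrist force passes 120 N, or if a joint passes its speed limit or range.

## Working session

There is one attempt and no reset: what is moved stays moved. The work goes in short steps, Python scripts to look and compute and a tool call to move; the robot and the scene stay as the last step left them, time stands still between calls to the robot, and variables do not carry over. Pictures are saved under pics/ and viewed, and the job is handed in when it is done.

Besides the shell and the picture viewer there is one more tool, called after ">>>" by a JSON object that holds its "fn" and its "kwargs". servo_tool: Moves the arm, as the interface text tells. Its arguments: {"type":"object","properties":{"steps":{"type":"array","items":{"type":"object","properties":{"grip":{"type":"number"},"linear":{"type":"array","items":{"type":"number"}},"turn":{"type":"number"}}}}},"required":["steps"]}

```bash
ls; mkdir -p pics
python3 - <<'E'
from bench import ctrl
import cv2,numpy as np
print(ctrl.sense())
for n in ["scene","top","wrist"]:
    d=ctrl.get_image(n)
    cv2.imwrite(f"pics/{n}0.png",d["img"][:,:,::-1])
    print(n,d["intrinsics"],d["D"],d["pose"])
E
```

```text
pics
{'time_s': 0.0, 'q': array([-1.23157578e+00,  3.00470358e-01,  1.52160045e+00,  4.56697791e-05,
        1.32068000e+00, -6.66038066e-02]), 'joint_velocities': array([-0.00145395, -0.00145825,  0.00087227, -0.00048196,  0.00099096,
        0.00078784]), 'joint_torque': array([-6.37228186e-04, -5.43492615e+01, -3.61797881e+01, -3.04421235e-05,
        4.00949386e-03, -4.16617456e-05]), 'position': array([ 0.21705383, -0.50510279,  0.23071352]), 'tool_rot': array([ 9.79484840e-01,  2.01517028e-01, -5.67732880e-05, -5.76714118e-04]), 'wrist_force': array([ 0.90501774, -0.35074531, -0.36863793]), 'ft_torque': array([0.03099426, 0.04412483, 0.00304157]), 'grip_width': 0.08539897627234008}
scene [[413.84828947   0.         283.86221957]
 [  0.         413.84828947 209.61862024]
 [  0.           0.           1.        ]] [-0.06432884  0.          0.          0.          0.        ] [[-0.78971482  0.37290013 -0.48713036  1.02585565]
 [ 0.61346617  0.47597868 -0.63016154  0.56486688]
 [-0.00312365 -0.7964859  -0.60464903  0.67379832]
 [ 0.          0.          0.          1.        ]]
top [[439.48418618   0.         272.34452558]
 [  0.         439.48418618 208.04244366]
 [  0.           0.           1.        ]] [-0.09327468  0.          0.          0.          0.        ] [[-0.00748235 -0.99054703  0.13696936  0.38496853]
 [-0.99975856  0.00458031 -0.02149046  0.00351557]
 [ 0.02065995 -0.13709709 -0.99034214  1.27115255]
 [ 0.          0.          0.          1.        ]]
wrist [[313.38070636   0.         284.57099057]
 [  0.         313.38070636 204.70504394]
 [  0.           0.           1.        ]] [-0.0343084  0.         0.         0.         0.       ] [[ 0.39431936 -0.88081578 -0.26206068  0.28347489]
 [-0.9189729  -0.37826532 -0.111374   -0.47764619]
 [-0.00102849  0.28474358 -0.95860317  0.3742042 ]
 [ 0.          0.          0.          1.        ]]
```

View pics/scene0.png

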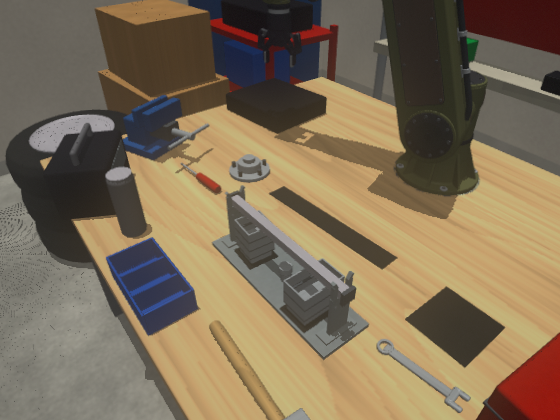

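View pics/top0.png

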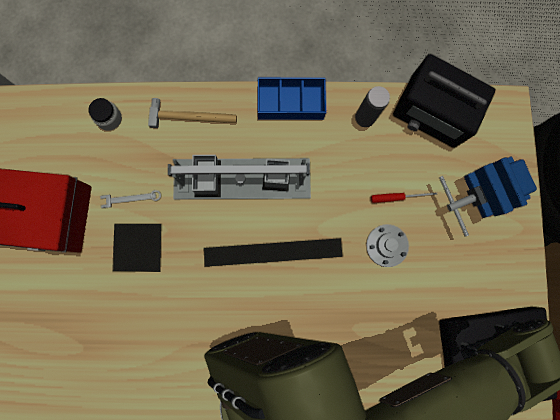

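View pics/wrist0.png

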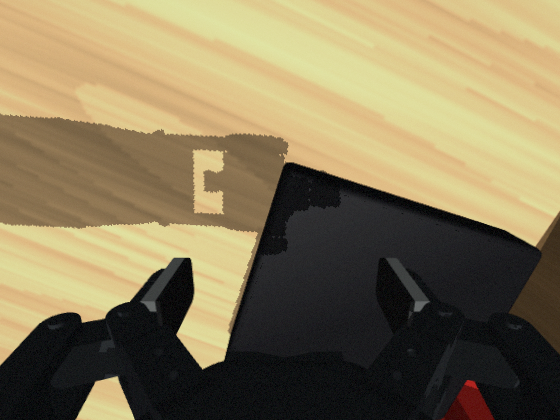

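```bash
cat > h.py <<'E'
from bench import ctrl
import cv2,numpy as np
def ray(d,pts):
    p=np.array(pts,float).reshape(-1,1,2)
    u=cv2.undistortPoints(p,d["intrinsics"],np.array(d["D"])).reshape(-1,2)
    r=np.c_[u,np.ones(len(u))]@d["pose"][:3,:3].T
    return d["pose"][:3,3],r
def onz(d,pts,z):
    o,r=ray(d,pts); t=(z-o[2])/r[:,2]
    return o+r*t[:,None]
def proj(d,P):
    T=np.linalg.inv(d["pose"]); rv=cv2.Rodrigues(T[:3,:3])[0]
    return cv2.projectPoints(np.array(P,float).reshape(-1,3),rv,T[:3,3],d["intrinsics"],np.array(d["D"]))[0].reshape(-1,2)
def tri(d1,p1,d2,p2):
    o1,r1=ray(d1,p1);o2,r2=ray(d2,p2);r1=r1[0];r2=r2[0]
    s=np.linalg.lstsq(np.c_[r1,-r2],o2-o1,rcond=None)[0]
    a=o1+r1*s[0];b=o2+r2*s[1]
    return (a+b)/2,np.linalg.norm(a-b)
E
python3 - <<'E'
from h import *
d=ctrl.get_image("top");i=d["img"]
np.savez("top0.npz",**d)
c=cv2.resize(i[145:210,155:325],None,fx=4.7,fy=4.7,interpolation=cv2.INTER_CUBIC)
cv2.imwrite("pics/topz.png",c[:,:,::-1])
hsv=cv2.cvtColor(i,cv2.COLOR_RGB2HSV);g=i.max(2)
m=(g<60).astype(np.uint8)
for n,(r0,r1,c0,c1) in dict(mat=(215,280,100,175),strip=(230,275,195,350)).items():
    mm=np.zeros_like(m);mm[r0:r1,c0:c1]=m[r0:r1,c0:c1]
    cs=max(cv2.findContours(mm,0,1)[0],key=cv2.contourArea)
    box=cv2.boxPoints(cv2.minAreaRect(cs))
    P=onz(d,box,.003);print(n,box.round(1).tolist(),P.round(4).tolist(),P.mean(0),[np.linalg.norm(P[k]-P[k-1]).round(4) for k in range(4)])
d=ctrl.get_image("scene");i=d["img"];np.savez("scene0.npz",**d)
c=cv2.resize(i[180:360,205:375],None,fx=3.3,fy=3.3,interpolation=cv2.INTER_CUBIC)
cv2.imwrite("pics/scz.png",c[:,:,::-1])
E
```

```text
mat [[113.0, 224.0], [160.0, 224.0], [160.0, 271.0], [113.0, 271.0]] [[0.5156, 0.4408, 0.003], [0.5151, 0.3024, 0.003], [0.3798, 0.2993, 0.003], [0.3796, 0.4359, 0.003]] [0.44752229 0.36959058 0.003     ] [np.float64(0.136), np.float64(0.1384), np.float64(0.1354), np.float64(0.1366)]
strip [[203.10000610351562, 247.39999389648438], [340.79998779296875, 237.6999969482422], [342.1000061035156, 256.6000061035156], [204.39999389648438, 266.3999938964844]] [[0.447, 0.1761, 0.003], [0.4726, -0.2221, 0.003], [0.4177, -0.2246, 0.003], [0.3927, 0.1717, 0.003]] [ 0.43251408 -0.0247175   0.003     ] [np.float64(0.0544), np.float64(0.399), np.float64(0.0549), np.float64(0.397)]
```

View pics/topz.png

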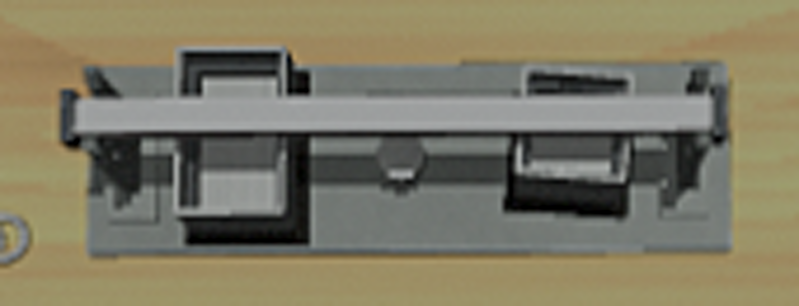

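View pics/scz.png

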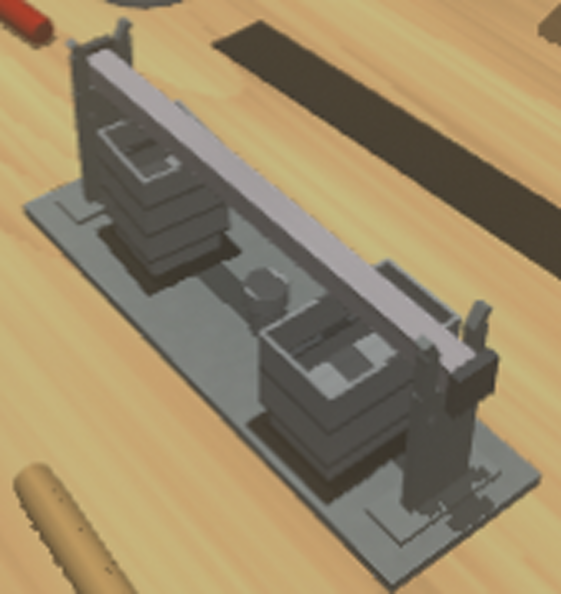

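Run:
```python
from h import *
d=dict(np.load("top0.npz"));i=d["img"]
g=cv2.cvtColor(i,cv2.COLOR_RGB2GRAY).astype(int)
print(g[160:178,200].tolist(),g[160:178,240].tolist(),g[160:178,290].tolist())
print(g[169,163:176].tolist(),g[169,302:316].tolist())
# bar edges per column subpixel
up=[];lo=[]
for c in list(range(180,192))+list(range(222,236))+list(range(246,260)):
    col=g[155:185,c]
m=((g>150)&(i.max(2)-i.min(2)<25)).astype(np.uint8)
mm=np.zeros_like(m);mm[160:180,165:315]=m[160:180,165:315]
mm=cv2.morphologyEx(mm,cv2.MORPH_OPEN,np.ones((5,9)))
cs=max(cv2.findContours(mm,0,1)[0],key=cv2.contourArea)
print(cv2.minAreaRect(cs),cv2.boundingRect(cs))
box=cv2.boxPoints(cv2.minAreaRect(cs));P=onz(d,box,.132);print(P.round(4),P.mean(0))
# rack base corners
def Z(p): return (np.array(p)+.5)/4.7-.5+[155,145]
q=[Z(p) for p in [(88,68),(727,64),(731,247),(90,252)]]
P=onz(d,q,.010);print(P.round(4),P.mean(0))
e=[Z((61,116)),Z((728,114))]; print(e,onz(d,e,.134))
# stack tray rim
t=[Z(p) for p in [(528,70),(633,70),(627,183),(514,178)]];P=onz(d,t,.104);print(P.round(4),P.mean(0))
```

```text
[26, 90, 155, 147, 144, 149, 160, 158, 158, 157, 159, 164, 148, 27, 57, 86, 81, 82] [116, 116, 118, 117, 102, 121, 163, 158, 158, 157, 159, 165, 140, 19, 64, 82, 78, 81] [122, 121, 119, 118, 115, 138, 161, 158, 159, 157, 158, 165, 137, 47, 109, 134, 109, 59]
[140, 142, 141, 145, 119, 59, 66, 77, 144, 163, 158, 159, 158] [158, 158, 160, 160, 122, 65, 70, 92, 127, 145, 143, 143, 144, 143]
((238.5, 169.0), (6.0, 133.0), 90.0) (172, 166, 134, 7)
[[ 0.6564  0.2444  0.132 ]
 [ 0.655  -0.1089  0.132 ]
 [ 0.6387 -0.1086  0.132 ]
 [ 0.6401  0.244   0.132 ]] [0.64758122 0.06771397 0.132     ]
[[ 0.7064  0.2669  0.01  ]
 [ 0.7075 -0.1341  0.01  ]
 [ 0.5909 -0.1343  0.01  ]
 [ 0.5895  0.2626  0.01  ]] [0.64858437 0.0652631  0.01      ]
[array([167.58510638, 169.28723404]), array([309.5       , 168.86170213])] [[ 0.64712559  0.25552568  0.134     ]
 [ 0.64675633 -0.12057306  0.134     ]]
[[ 6.800e-01 -8.100e-03  1.040e-01]
 [ 6.799e-01 -6.910e-02  1.040e-01]
 [ 6.131e-01 -6.470e-02  1.040e-01]
 [ 6.163e-01  3.000e-04  1.040e-01]] [ 0.64732937 -0.03538708  0.104     ]
```

```bash
cat >> h.py <<'E'
from scipy.spatial.transform import Rotation as R
def go(p,yaw):
    """linear/turn to TCP p with tool x at world yaw(deg)"""
    s=ctrl.sense();M=R.from_quat(s["tool_rot"]).as_matrix()
    y0=np.degrees(np.arctan2(M[1,0],M[0,0]))
    t=((y0-yaw)+180)%360-180
    print("now",s["time_s"],s["position"].round(4),"yaw",y0.round(2),"tilt",M[2].round(4),"F",s["wrist_force"].round(1),"w",round(s["grip_width"],4))
    print("LIN",(M.T@(np.array(p)-s["position"])).round(4).tolist(),"TURN",round(t,2))
def snap(n,f):
    d=ctrl.get_image(n);cv2.imwrite(f"pics/{f}.png",d["img"][:,:,::-1]);np.savez(f"{f}.npz",**d);return d
E
python3 -c "
from h import *
go([.6475,.0675,.25],90)"
```

```text
now 0.25 [ 0.2171 -0.5053  0.231 ] yaw 23.25 tilt [ 0.e+00 -5.e-04 -1.e+00] F [ 0.6 -0.  -0.3] w 0.085
LIN [0.6216, -0.3563, -0.0188] TURN -66.75
```

>>> {"fn": "servo_tool", "kwargs": {"steps": [{"grip": 1,"linear": [0.05,-0.03,-0.019],"turn": -6},{"grip": 1,"linear": [0.1,-0.06,-0.019],"turn": -12},{"grip": 1,"linear": [0.15,-0.09,-0.019],"turn": -18},{"grip": 1,"linear": [0.2,-0.12,-0.019],"turn": -24},{"grip": 1,"linear": [0.25,-0.15,-0.019],"turn": -30},{"grip": 1,"linear": [0.3,-0.18,-0.019],"turn": -36},{"grip": 1,"linear": [0.35,-0.21,-0.019],"turn": -42},{"grip": 1,"linear": [0.4,-0.24,-0.019],"turn": -48},{"grip": 1,"linear": [0.45,-0.27,-0.019],"turn": -54},{"grip": 1,"linear": [0.51,-0.3,-0.019],"turn": -60},{"grip": 1,"linear": [0.57,-0.33,-0.019],"turn": -66.7},{"grip": 1,"linear": [0.622,-0.356,-0.019],"turn": -66.7}]}}

```text
time_s: 1.75
position: [0.646, 0.0655, 0.2502]
tool_rot: [0.707, 0.707, 0.0, -0.0]
wrist_force: [0.5, -1.0, 1.0]
grip_width: 0.0852
```

```bash
python3 -c "
from h import *
snap('wrist','w1')
go([.6475,.0675,.25],90)"
```

```text
now 1.8 [0.6484 0.0709 0.2483] yaw 90.18 tilt [ 0.0018 -0.0014 -1.    ] F [3.9 4.6 1. ] w 0.0855
LIN [-0.0034, -0.0009, -0.0017] TURN 0.18
```

View pics/w1.png

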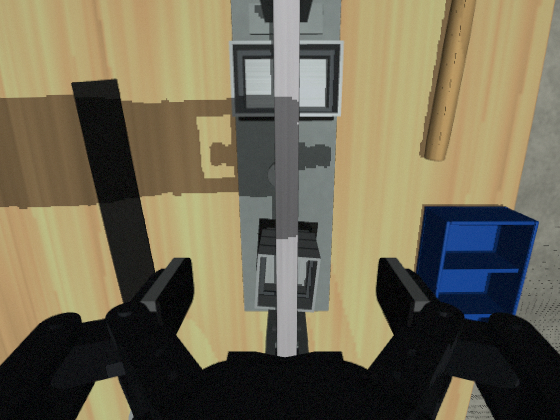

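>>> {"fn": "servo_tool", "kwargs": {"steps": [{"grip": 1,"linear": [-0.003,-0.001,0],"turn": 0},{"grip": 1,"linear": [-0.003,-0.001,0],"turn": 0}]}}

```text
time_s: 2.05
position: [0.647, 0.0673, 0.2482]
tool_rot: [0.706, 0.708, -0.0, -0.001]
wrist_force: [-0.4, -0.6, -0.8]
grip_width: 0.0855
```

```bash
python3 -c "
from h import *
d=snap('wrist','w2');i=d['img'].astype(int)
go([.6475,.0675,.25],90)
g=i.mean(2)
L=[];Rr=[]
for r in list(range(50,95,5))+list(range(125,150,5))+list(range(185,210,5))+list(range(240,340,8)):
    row=g[r]; gr=np.abs(np.diff(row))
    a=265+np.argmax(gr[265:283]); b=288+np.argmax(gr[288:310])
    P=onz(d,[[a+.5,r],[b+.5,r]],.132); print(r,a,b,P[:,:2].round(4).tolist(),((P[0]+P[1])/2)[:2].round(4),round(abs(P[0,0]-P[1,0]),4))
c=cv2.resize(d['img'][190:370,200:380],None,fx=3.3,fy=3.3,interpolation=cv2.INTER_CUBIC);cv2.imwrite('pics/w2z.png',c[:,:,::-1])
"
```

```text
now 2.1 [0.647  0.0669 0.2486] yaw 90.12 tilt [ 0.0017 -0.0012 -1.    ] F [ 0.7 -0.   0.9] w 0.0851
LIN [0.0006, 0.0005, -0.0014] TURN 0.12
50 272 298 [[0.6371, 0.1844], [0.6569, 0.1845]] [0.647  0.1844] 0.0198
55 272 298 [[0.6371, 0.1809], [0.6569, 0.1809]] [0.647  0.1809] 0.0198
60 272 298 [[0.6371, 0.1773], [0.657, 0.1774]] [0.647  0.1774] 0.0199
65 269 298 [[0.6348, 0.1738], [0.657, 0.1738]] [0.6459 0.1738] 0.0223
70 269 298 [[0.6347, 0.1702], [0.6571, 0.1702]] [0.6459 0.1702] 0.0224
75 269 298 [[0.6347, 0.1665], [0.6571, 0.1666]] [0.6459 0.1666] 0.0224
80 269 298 [[0.6346, 0.1629], [0.6572, 0.1629]] [0.6459 0.1629] 0.0225
85 269 298 [[0.6346, 0.1592], [0.6572, 0.1593]] [0.6459 0.1592] 0.0226
90 269 298 [[0.6346, 0.1555], [0.6573, 0.1556]] [0.6459 0.1555] 0.0227
125 273 298 [[0.6375, 0.1288], [0.6577, 0.1288]] [0.6476 0.1288] 0.0201
130 273 298 [[0.6375, 0.1249], [0.6577, 0.1249]] [0.6476 0.1249] 0.0202
135 273 297 [[0.6375, 0.1209], [0.657, 0.1209]] [0.6472 0.1209] 0.0195
140 273 297 [[0.6374, 0.1169], [0.657, 0.1169]] [0.6472 0.1169] 0.0196
145 273 305 [[0.6374, 0.1128], [0.663
[... 654 characters left out ...]
.6512 0.0052] 0.0275
272 274 304 [[0.6374, -0.003], [0.6652, -0.0029]] [ 0.6513 -0.003 ] 0.0277
280 272 304 [[0.6355, -0.0113], [0.6653, -0.0113]] [ 0.6504 -0.0113] 0.0298
288 275 295 [[0.6382, -0.0198], [0.6571, -0.0198]] [ 0.6476 -0.0198] 0.0188
296 275 295 [[0.6382, -0.0284], [0.6572, -0.0284]] [ 0.6477 -0.0284] 0.019
304 275 295 [[0.6381, -0.0372], [0.6573, -0.0372]] [ 0.6477 -0.0372] 0.0191
312 275 295 [[0.6381, -0.0462], [0.6574, -0.0461]] [ 0.6477 -0.0462] 0.0193
320 275 295 [[0.638, -0.0553], [0.6575, -0.0553]] [ 0.6478 -0.0553] 0.0195
328 275 295 [[0.638, -0.0646], [0.6576, -0.0646]] [ 0.6478 -0.0646] 0.0197
336 275 295 [[0.6379, -0.0741], [0.6578, -0.0741]] [ 0.6478 -0.0741] 0.0199
```

View pics/w2z.png

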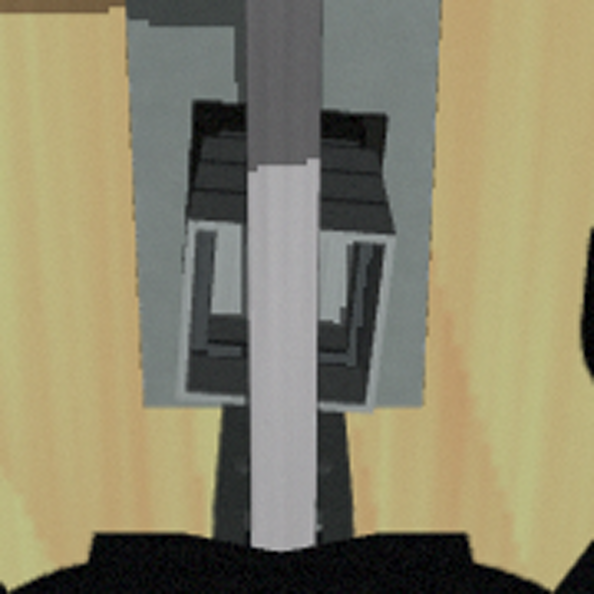

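>>> {"fn": "servo_tool", "kwargs": {"steps": [{"grip": 1,"linear": [0.0006,0.0005,0.04],"turn": 0},{"grip": 0.8,"linear": [0.0006,0.0005,0.08],"turn": 0},{"grip": 0.6,"linear": [0.0006,0.0005,0.12],"turn": 0},{"grip": 0.6,"linear": [0.0006,0.0005,0.14],"turn": 0},{"grip": 0.6,"linear": [0.0006,0.0005,0.147],"turn": 0},{"grip": 0.6,"linear": [0.0006,0.0005,0.147],"turn": 0}]}}

```text
time_s: 2.85
position: [0.6477, 0.0675, 0.1027]
tool_rot: [0.706, 0.708, 0.001, -0.001]
wrist_force: [0.2, -0.5, 0.4]
grip_width: 0.0508
```

```bash
python3 -c "
from h import *
snap('wrist','w3');go([.6475,.0675,.101],90)
d=snap('scene','s3');c=cv2.resize(d['img'][150:360,205:375],None,fx=2.8,fy=2.8,interpolation=cv2.INTER_CUBIC);cv2.imwrite('pics/s3z.png',c[:,:,::-1])"
```

```text
now 2.9 [0.6479 0.0677 0.1031] yaw 90.11 tilt [ 1.8e-03  8.0e-04 -1.0e+00] F [-0.1  0.1  0.3] w 0.0513
LIN [-0.0002, -0.0004, 0.0021] TURN 0.11
```

View pics/s3z.png

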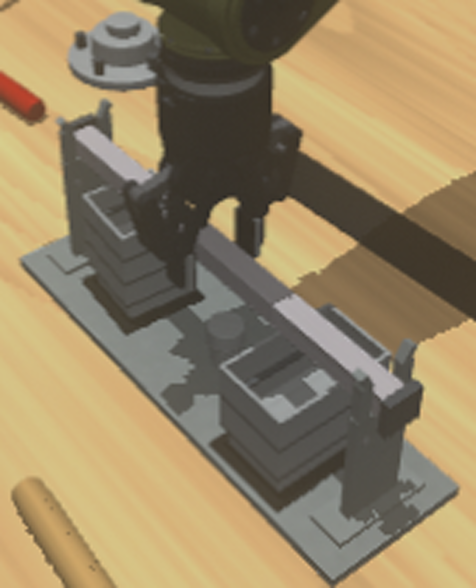

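View pics/w3.png

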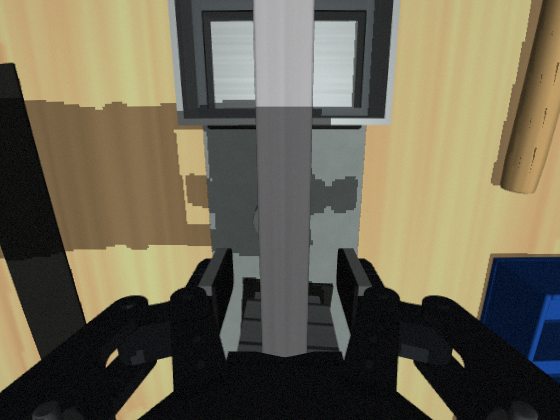

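>>> {"fn": "servo_tool", "kwargs": {"steps": [{"grip": 0.4,"linear": [0,0,0.002],"turn": 0},{"grip": 0.2,"linear": [0,0,0.002],"turn": 0},{"grip": 0.1,"linear": [0,0,0.002],"turn": 0},{"grip": 0,"linear": [0,0,0.002],"turn": 0},{"grip": 0,"linear": [0,0,0.002],"turn": 0},{"grip": 0,"linear": [0,0,0.002],"turn": 0}]}}

```text
time_s: 3.7
position: [0.6482, 0.0678, 0.1019]
tool_rot: [0.706, 0.708, 0.001, 0.0]
wrist_force: [-0.7, -0.7, 6.2]
grip_width: 0.0192
```

```bash
python3 -c "
from h import *
go([.6475,.0675,.101],90);print(ctrl.sense()['ft_torque'])"
```

```text
now 3.7 [0.6482 0.0678 0.1019] yaw 90.12 tilt [ 0.0018  0.0021 -1.    ] F [-0.7 -0.7  6.2] w 0.0192
LIN [-0.0003, -0.0007, 0.0009] TURN 0.12
[-0.01919923  0.07113881  0.0613052 ]
```

>>> {"fn": "servo_tool", "kwargs": {"steps": [{"grip": 0,"linear": [0,0,-0.004],"turn": 0},{"grip": 0,"linear": [0,0,-0.012],"turn": 0},{"grip": 0,"linear": [0,0,-0.022],"turn": 0},{"grip": 0,"linear": [0,0,-0.034],"turn": 0},{"grip": 0,"linear": [0,0,-0.048],"turn": 0},{"grip": 0,"linear": [0,0,-0.064],"turn": 0},{"grip": 0,"linear": [0,0,-0.08],"turn": 0},{"grip": 0,"linear": [0,0,-0.09],"turn": 0},{"grip": 0,"linear": [0,0,-0.09],"turn": 0}]}}

```text
time_s: 4.82
position: [0.6483, 0.0676, 0.1927]
tool_rot: [0.706, 0.708, 0.002, 0.001]
wrist_force: [0.5, 0.4, -3.0]
grip_width: 0.0192
```

```bash
python3 -c "
from h import *
d=snap('wrist','w4');go([.4325,-.0247,.19],90+3.67);print(ctrl.sense()['ft_torque'])
d=snap('scene','s4')"
```

```text
now 4.875 [0.648  0.0676 0.1918] yaw 90.12 tilt [ 0.0019  0.0021 -1.    ] F [ 0.5  0.2 -2.9] w 0.0189
LIN [-0.0919, -0.2157, 0.0012] TURN -3.55
[-0.00456419  0.05297557 -0.00832013]
```

View pics/s4.png

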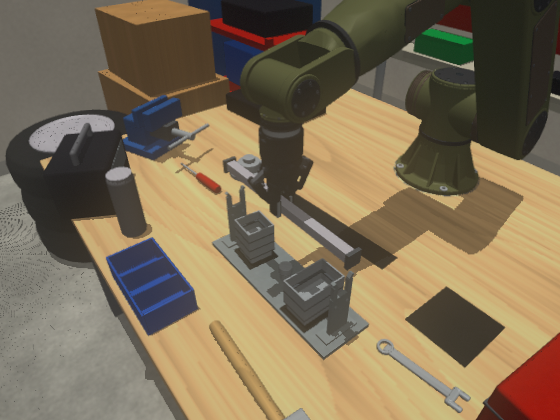

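View pics/w4.png

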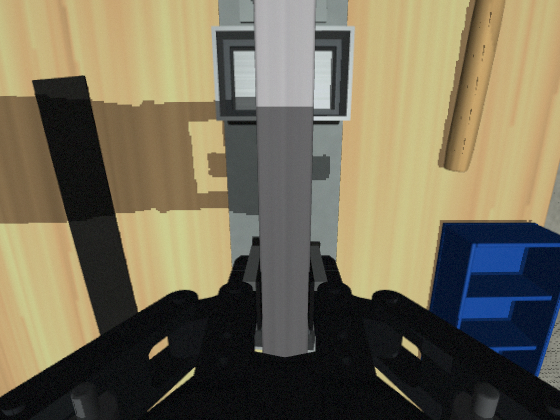

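>>> {"fn": "servo_tool", "kwargs": {"steps": [{"grip": 0,"linear": [0,0,0.02],"turn": 0},{"grip": 0,"linear": [0,0,0.045],"turn": 0},{"grip": 0,"linear": [0,0,0.064],"turn": 0},{"grip": 0,"linear": [0,0,0.078],"turn": 0},{"grip": 0,"linear": [0,0,0.086],"turn": 0},{"grip": 0,"linear": [0,0,0.0885],"turn": 0},{"grip": 0,"linear": [0,0,0.0885],"turn": 0}]}}

```text
time_s: 5.8
position: [0.6482, 0.0678, 0.1033]
tool_rot: [0.706, 0.708, 0.001, 0.0]
wrist_force: [0.3, 1.0, -2.3]
grip_width: 0.0192
```

```bash
python3 -c "
from h import *
go([.648,.0675,.109],90.12)"
```

```text
now 5.8 [0.6482 0.0678 0.1033] yaw 90.12 tilt [ 0.0018  0.0019 -1.    ] F [ 0.3  1.  -2.3] w 0.0192
LIN [-0.0003, -0.0002, -0.0057] TURN 0.0
```

>>> {"fn": "servo_tool", "kwargs": {"steps": [{"grip": 0,"linear": [0,0,0.0007],"turn": 0},{"grip": 0,"linear": [0,0,0.0014],"turn": 0},{"grip": 0,"linear": [0,0,0.0014],"turn": 0},{"grip": 0.3,"linear": [0,0,0.0014],"turn": 0},{"grip": 0.4,"linear": [0,0,0.0014],"turn": 0},{"grip": 0.4,"linear": [0,0,0],"turn": 0},{"grip": 0.4,"linear": [0,0,-0.0055],"turn": 0},{"grip": 0.4,"linear": [0,0,-0.0055],"turn": 0},{"grip": 0.15,"linear": [0,0,-0.0055],"turn": 0},{"grip": 0,"linear": [0,0,-0.0055],"turn": 0},{"grip": 0,"linear": [0,0,-0.0055],"turn": 0},{"grip": 0,"linear": [0,0,-0.0055],"turn": 0}]}}

```text
time_s: 7.3
position: [0.6483, 0.0678, 0.1091]
tool_rot: [0.706, 0.708, 0.002, 0.0]
wrist_force: [-0.7, 0.9, 5.4]
grip_width: 0.019
```

```bash
python3 -c "
from h import *
go([.648,.0675,.109],90.12)
d=snap('scene','s5')
c=cv2.resize(d['img'][150:360,205:375],None,fx=2.8,fy=2.8,interpolation=cv2.INTER_CUBIC);cv2.imwrite('pics/s5z.png',c[:,:,::-1])"
```

```text
now 7.3 [0.6483 0.0678 0.1091] yaw 90.12 tilt [ 0.0019  0.0025 -1.    ] F [-0.7  0.9  5.4] w 0.019
LIN [-0.0003, -0.0003, 0.0001] TURN 0.0
```

View pics/s5z.png

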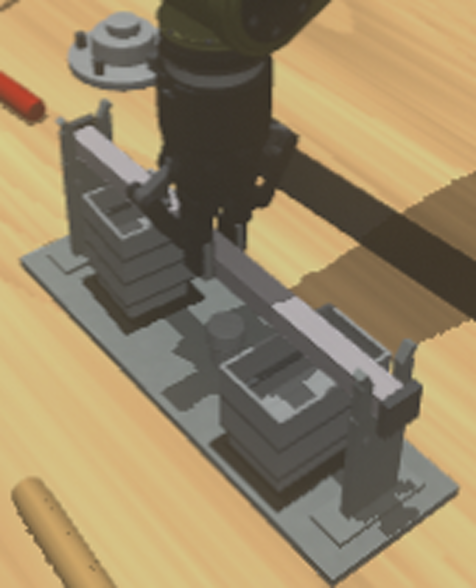

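>>> {"fn": "servo_tool", "kwargs": {"steps": [{"grip": 0,"linear": [0,0,-0.004],"turn": 0},{"grip": 0,"linear": [0,0,-0.012],"turn": 0},{"grip": 0,"linear": [0,0,-0.022],"turn": 0},{"grip": 0,"linear": [0,0,-0.034],"turn": 0},{"grip": 0,"linear": [0,0,-0.048],"turn": 0},{"grip": 0,"linear": [0,0,-0.064],"turn": 0},{"grip": 0,"linear": [0,0,-0.08],"turn": 0},{"grip": 0,"linear": [0,0,-0.09],"turn": 0},{"grip": 0,"linear": [0,0,-0.09],"turn": 0}]}}

```text
time_s: 8.48
position: [0.6483, 0.0676, 0.1999]
tool_rot: [0.706, 0.708, 0.002, 0.001]
wrist_force: [-0.1, -0.3, -2.4]
grip_width: 0.019
```

```bash
python3 -c "
from h import *
go([.433,-.0245,.12],90.12+3.6)
d=snap('wrist','w6');d=snap('scene','s6')"
```

```text
now 8.475 [0.6483 0.0676 0.1999] yaw 90.12 tilt [ 0.0019  0.0037 -1.    ] F [-0.1 -0.3 -2.4] w 0.019
LIN [-0.0918, -0.2158, 0.079] TURN -3.6
```

View pics/s6.png

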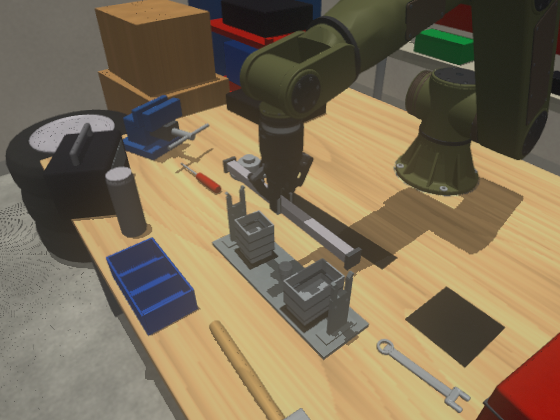

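>>> {"fn": "servo_tool", "kwargs": {"steps": [{"grip": 0,"linear": [-0.01,-0.02,0],"turn": -0.4},{"grip": 0,"linear": [-0.025,-0.055,0],"turn": -1},{"grip": 0,"linear": [-0.042,-0.095,0],"turn": -1.7},{"grip": 0,"linear": [-0.06,-0.138,0],"turn": -2.4},{"grip": 0,"linear": [-0.078,-0.18,0.01],"turn": -3},{"grip": 0,"linear": [-0.088,-0.205,0.025],"turn": -3.6},{"grip": 0,"linear": [-0.0918,-0.2158,0.05],"turn": -3.6},{"grip": 0,"linear": [-0.0918,-0.2158,0.08],"turn": -3.6},{"grip": 0,"linear": [-0.0918,-0.2158,0.105],"turn": -3.6},{"grip": 0,"linear": [-0.0918,-0.2158,0.12],"turn": -3.6},{"grip": 0,"linear": [-0.0918,-0.2158,0.12],"turn": -3.6}]}}

```text
time_s: 9.95
position: [0.4321, -0.0244, 0.0774]
tool_rot: [0.684, 0.73, 0.001, -0.001]
wrist_force: [0.6, -0.5, -2.5]
grip_width: 0.0188
```

```bash
python3 -c "
from h import *
go([.433,-.0245,.006],90.12+3.6)
d=snap('top','t7');d=snap('wrist','w7')
c=cv2.resize(d['img'],None,fx=1,fy=1)
"
```

```text
now 9.95 [ 0.4321 -0.0244  0.0774] yaw 93.72 tilt [ 2.1e-03 -1.0e-04 -1.0e+00] F [ 0.6 -0.5 -2.5] w 0.0188
LIN [-0.0003, 0.0009, 0.0714] TURN 0.0
```

View pics/t7.png

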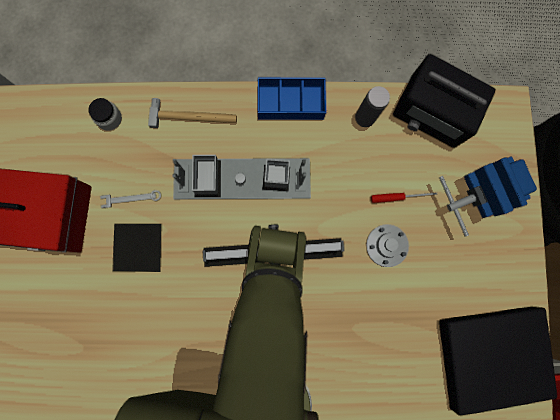

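View pics/w7.png

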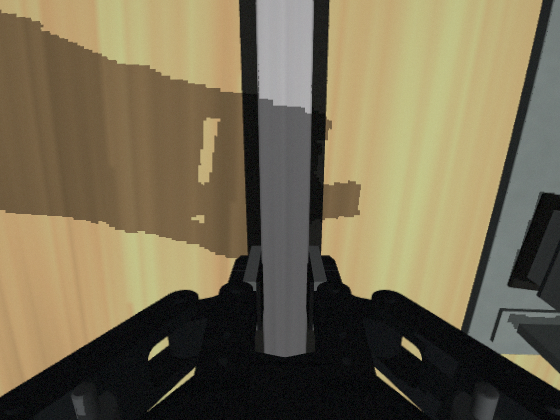

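>>> {"fn": "servo_tool", "kwargs": {"steps": [{"grip": 0,"linear": [0,0.0005,0.02],"turn": 0},{"grip": 0,"linear": [0,0.0005,0.04],"turn": 0},{"grip": 0,"linear": [0,0.0005,0.055],"turn": 0},{"grip": 0,"linear": [0,0.0005,0.064],"turn": 0},{"grip": 0,"linear": [0,0.0005,0.068],"turn": 0},{"grip": 0,"linear": [0,0.0005,0.0695],"turn": 0},{"grip": 0,"linear": [0,0.0005,0.0695],"turn": 0}]}}

```text
time_s: 10.92
position: [0.4337, -0.0244, 0.0094]
tool_rot: [0.684, 0.73, 0.002, 0.0]
wrist_force: [1.0, -0.0, -3.5]
grip_width: 0.0186
```

```bash
python3 -c "
from h import *
go([.433,-.0245,.0051],90.12+3.6)
d=snap('scene','s8');cv2.imwrite('pics/s8z.png',cv2.resize(d['img'][140:290,210:410],None,fx=4,fy=4)[:,:,::-1])
"
```

```text
now 10.925 [ 0.4337 -0.0244  0.0094] yaw 93.73 tilt [ 0.0015  0.0029 -1.    ] F [ 1.  -0.  -3.5] w 0.0186
LIN [-0.0001, -0.0007, 0.0043] TURN 0.01
```

View pics/s8z.png

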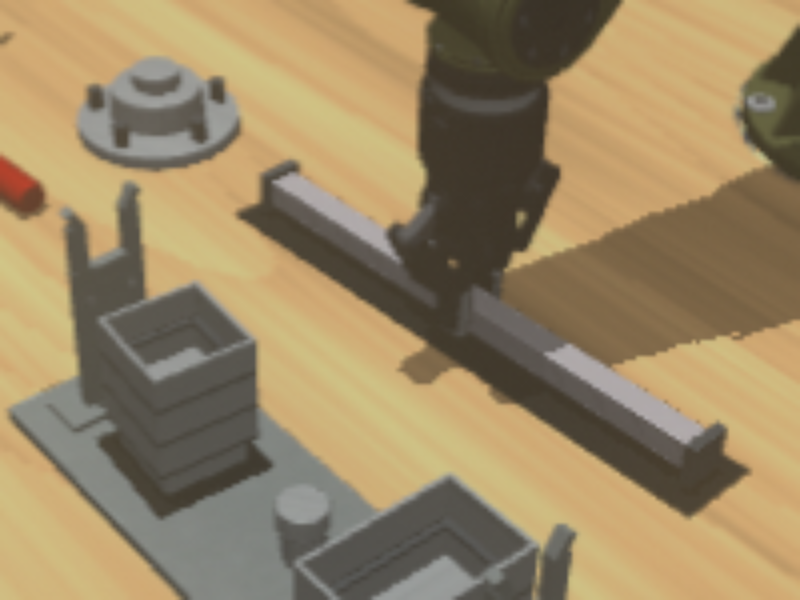

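>>> {"fn": "servo_tool", "kwargs": {"steps": [{"grip": 0,"linear": [0,-0.0005,0.001],"turn": 0},{"grip": 0,"linear": [0,-0.0005,0.002],"turn": 0},{"grip": 0,"linear": [0,-0.0005,0.003],"turn": 0},{"grip": 0,"linear": [0,-0.0005,0.0035],"turn": 0},{"grip": 0,"linear": [0,-0.0005,0.0035],"turn": 0}]}}

```text
time_s: 11.6
position: [0.4332, -0.0244, 0.0059]
tool_rot: [0.684, 0.73, 0.002, 0.0]
wrist_force: [-0.0, 0.7, -3.5]
grip_width: 0.0188
```

>>> {"fn": "servo_tool", "kwargs": {"steps": [{"grip": 0,"linear": [0,0,0.0004],"turn": 0},{"grip": 0,"linear": [0,0,0.0009],"turn": 0},{"grip": 0,"linear": [0,0,0.0013],"turn": 0},{"grip": 0,"linear": [0,0,0.0013],"turn": 0}]}}

```text
time_s: 12.1
position: [0.4333, -0.0244, 0.005]
tool_rot: [0.684, 0.73, 0.002, 0.0]
wrist_force: [-4.9, -0.3, 8.4]
grip_width: 0.0187
```

>>> {"fn": "servo_tool", "kwargs": {"steps": [{"grip": 0,"linear": [0,0,-0.0006],"turn": 0},{"grip": 0.15,"linear": [0,0,-0.0006],"turn": 0},{"grip": 0.4,"linear": [0,0,-0.0006],"turn": 0},{"grip": 0.5,"linear": [0,0,-0.0006],"turn": 0},{"grip": 0.6,"linear": [0,0,-0.01],"turn": 0},{"grip": 0.8,"linear": [0,0,-0.04],"turn": 0},{"grip": 1,"linear": [0,0,-0.09],"turn": 0},{"grip": 1,"linear": [0,0,-0.14],"turn": 0},{"grip": 1,"linear": [0,0,-0.19],"turn": 0},{"grip": 1,"linear": [0,0,-0.24],"turn": 0}]}}

```text
time_s: 13.35
position: [0.4321, -0.0247, 0.2475]
tool_rot: [0.684, 0.73, 0.002, 0.001]
wrist_force: [0.0, -0.1, -0.6]
grip_width: 0.0853
```

```bash
python3 -c "
from h import *
d=snap('wrist','w9');d=snap('scene','s9')
go([.62,-.09,.26],90)
"
```

```text
now 13.45 [ 0.4339 -0.025   0.2505] yaw 93.73 tilt [-4.000e-04  1.170e-02 -9.999e-01] F [ 0.  -0.  -0.4] w 0.0856
LIN [-0.077, 0.1815, -0.0073] TURN 3.73
```

View pics/w9.png

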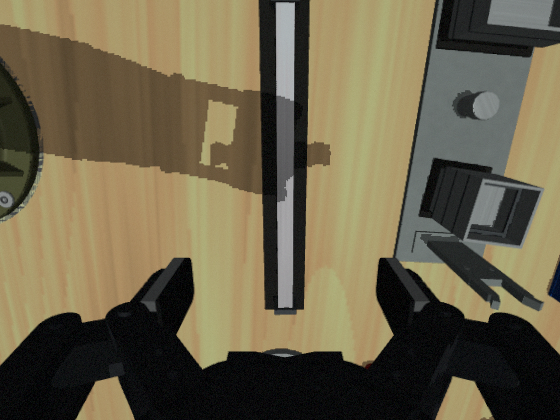

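View pics/s9.png

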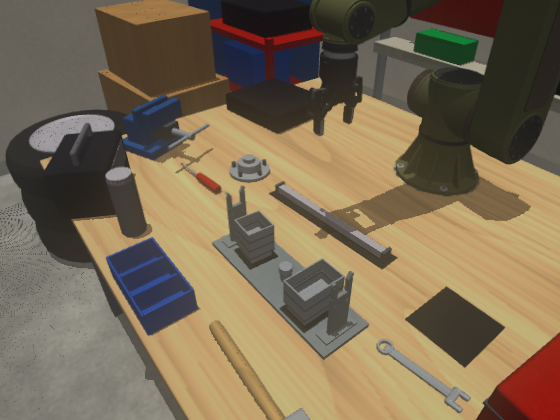

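```bash
python3 -c "
from h import *
im=[]
for f,w in (('w9',.0855),('w3',.0512),('w4',.019)):
    d=dict(np.load(f+'.npz')); c=cv2.resize(d['img'][220:380,130:330],None,fx=4 if 0 else 2.6,fy=2.6,interpolation=cv2.INTER_CUBIC)
    im.append(c)
cv2.imwrite('pics/f.png',cv2.resize(np.vstack([np.hstack(im[:2])]),(800,320))[:,:,::-1]);cv2.imwrite('pics/f2.png',im[2][:,:,::-1])
# rack-frame: tray rim from w9 saved too
d=dict(np.load('w9.npz'));c=cv2.resize(d['img'][140:320,380:560],None,fx=3.3,fy=3.3,interpolation=cv2.INTER_CUBIC);cv2.imwrite('pics/w9z.png',c[:,:,::-1])
"
```

```text
(no output)
```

View pics/f.png

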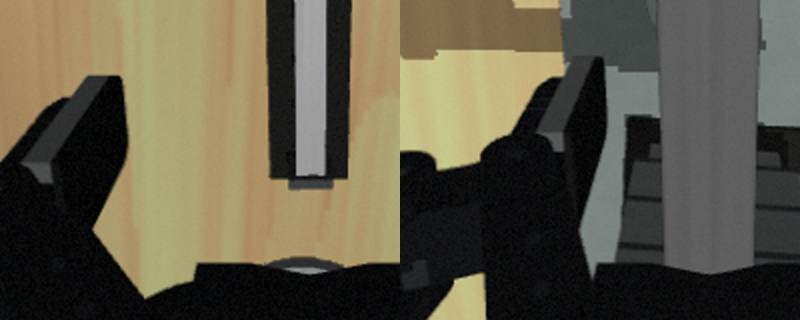

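>>> {"fn": "servo_tool", "kwargs": {"steps": [{"grip": 1,"linear": [-0.015,0.04,-0.007],"turn": 1},{"grip": 1,"linear": [-0.035,0.085,-0.007],"turn": 2},{"grip": 1,"linear": [-0.06,0.14,-0.007],"turn": 3.7},{"grip": 1,"linear": [-0.077,0.18,-0.007],"turn": 3.7},{"grip": 1,"linear": [-0.077,0.1815,-0.007],"turn": 3.7},{"grip": 1,"linear": [-0.077,0.1815,-0.007],"turn": 3.7}]}}

```text
time_s: 14.2
position: [0.6195, -0.0897, 0.2594]
tool_rot: [0.707, 0.707, 0.004, 0.004]
wrist_force: [-0.4, 0.4, 0.2]
grip_width: 0.0854
```

```bash
python3 -c "
from h import *
d=snap('wrist','w10');go([.647,-.0354,.2],90)
c=cv2.resize(d['img'][80:320,150:430],None,fx=2.8,fy=2.5,interpolation=cv2.INTER_CUBIC);cv2.imwrite('pics/w10z.png',c[:,:,::-1])
d=snap('top','t10');c=cv2.resize(d['img'][145:210,235:325],None,fx=8,fy=8,interpolation=cv2.INTER_CUBIC);cv2.imwrite('pics/t10z.png',c[:,:,::-1])
"
```

```text
now 14.25 [ 0.6193 -0.0896  0.2599] yaw 90.04 tilt [ 4.000e-04  1.160e-02 -9.999e-01] F [-0.5 -0.1 -0.3] w 0.085
LIN [0.0542, 0.027, 0.0603] TURN 0.04
```

View pics/w10z.png

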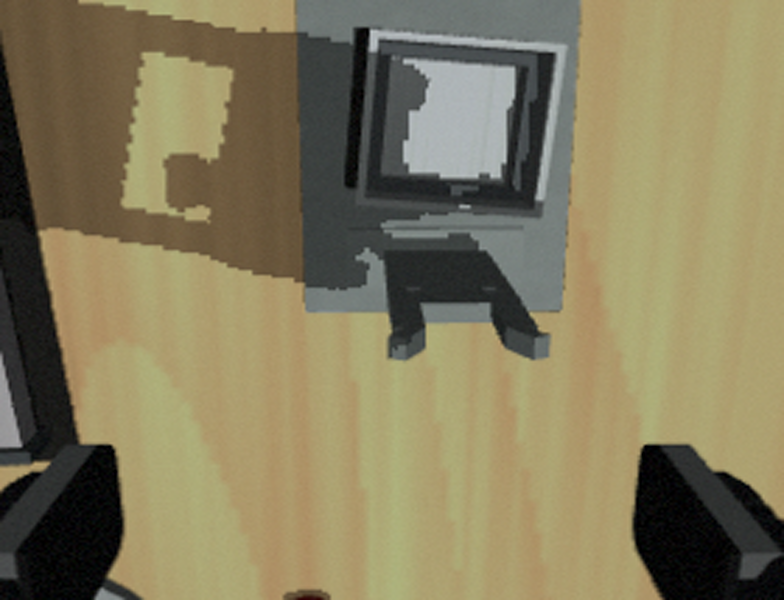

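View pics/t10z.png

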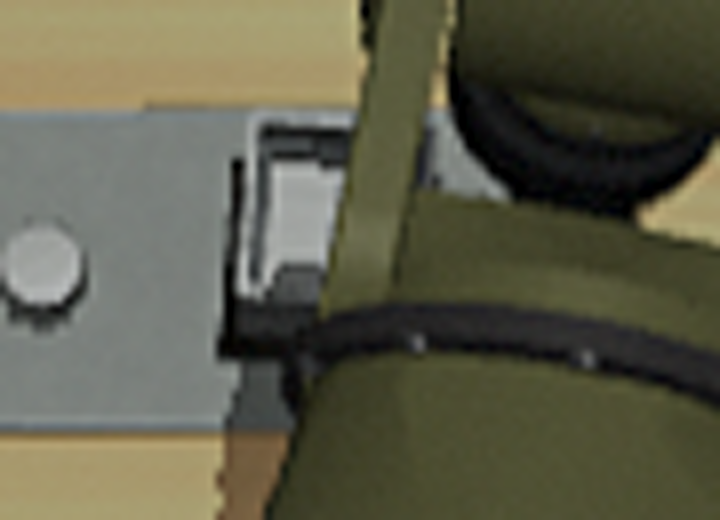

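```bash
python3 -c "
from h import *
d=dict(np.load('w10.npz'))
Z=lambda p:[(p[0]+.5)/2.8-.5+150,(p[1]+.5)/2.5-.5+80]
P=onz(d,[Z(p) for p in [(368,28),(567,45),(540,215),(357,205)]],.104)
print(P.round(4),P.mean(0)); 
for k in range(4): v=P[k]-P[k-1];print(np.linalg.norm(v).round(4),(np.degrees(np.arctan2(v[1],v[0]))%90).round(2))
# tip: tool frame from a still picture pose (use initial wrist calibration: TCP pose at start)
def tip(pix,w):
    d=ctrl.get_image('wrist') if 0 else dict(np.load('w2.npz'))
    M=R.from_quat(Q).as_matrix(); o,r=ray(d,[pix]); o=M.T@(o-T); r=M.T@r[0]
    t=(-w/2-o[1])/r[1] if pix[0]<284 else (w/2-o[1])/r[1]
    return (o+r*t).round(4)
Q=[.706,.708,0,-.0008];T=np.array([.647,.0671,.2485])
c=np.array([130,220])
for n,p,w in (('open',(122,77),.0855),('open-',(127,145),.0855),('51',(203,58),.0512),('51-',(206,125),.0512)):
    for s in (1,-1): print(n,tip(np.array(p)/2-.25+c,w*s))
"
```

```text
[[ 6.178e-01  1.000e-04  1.040e-01]
 [ 6.825e-01 -5.600e-03  1.040e-01]
 [ 6.768e-01 -6.800e-02  1.040e-01]
 [ 6.139e-01 -6.410e-02  1.040e-01]] [ 0.64773518 -0.03438246  0.104     ]
0.0642 86.49
0.0649 85.0
0.0626 84.78
0.063 86.44
open [ 0.0082 -0.0428 -0.0144]
open [ 0.1356  0.0428 -0.2726]
open- [-0.0086 -0.0428 -0.0157]
open- [ 0.1525  0.0428 -0.2714]
51 [ 0.0093 -0.0256 -0.0064]
51 [ 0.1348  0.0256 -0.2813]
51- [-0.0082 -0.0256 -0.0073]
51- [ 0.1524  0.0256 -0.2804]
```

View pics/f2.png

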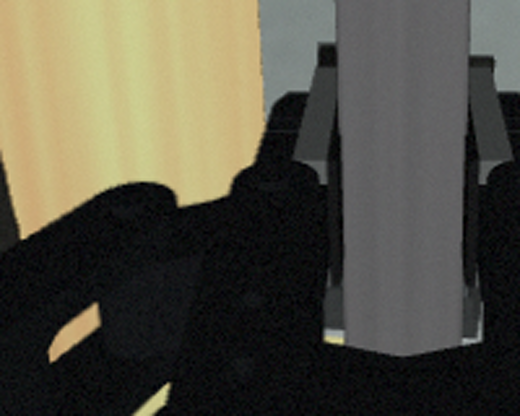

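```bash
python3 -c "
from h import *
go([.6477,-.0345,.13],85.7)"
```

```text
now 14.3 [ 0.6193 -0.0896  0.2602] yaw 90.05 tilt [ 3.000e-04  1.210e-02 -9.999e-01] F [-0.6  0.2 -0.1] w 0.0852
LIN [0.055, 0.0268, 0.1306] TURN 4.35
```

>>> {"fn": "servo_tool", "kwargs": {"steps": [{"grip": 1,"linear": [0.02,0.01,0.01],"turn": 2},{"grip": 1,"linear": [0.045,0.022,0.03],"turn": 4.3},{"grip": 1,"linear": [0.055,0.0265,0.06],"turn": 4.3},{"grip": 1,"linear": [0.055,0.0268,0.1],"turn": 4.3},{"grip": 1,"linear": [0.055,0.0268,0.125],"turn": 4.3},{"grip": 1,"linear": [0.055,0.0268,0.1306],"turn": 4.3},{"grip": 1,"linear": [0.055,0.0268,0.1306],"turn": 4.3}]}}

```text
time_s: 15.18
position: [0.6477, -0.0345, 0.1312]
tool_rot: [0.733, 0.68, 0.005, 0.004]
wrist_force: [-0.0, -1.1, -0.5]
grip_width: 0.085
```

```bash
python3 -c "
from h import *
go([.6477,-.0345,.08],85.7)
d=snap('wrist','w11');d=snap('scene','s11')
cv2.imwrite('pics/s11z.png',cv2.resize(d['img'][160:340,200:370],None,fx=3.3,fy=3.3,interpolation=2)[:,:,::-1])"
```

```text
now 15.175 [ 0.6477 -0.0345  0.1312] yaw 85.76 tilt [ 0.0012  0.0133 -0.9999] F [-0.  -1.1 -0.5] w 0.085
LIN [-0.0001, -0.0007, 0.0512] TURN 0.06
```

View pics/w11.png

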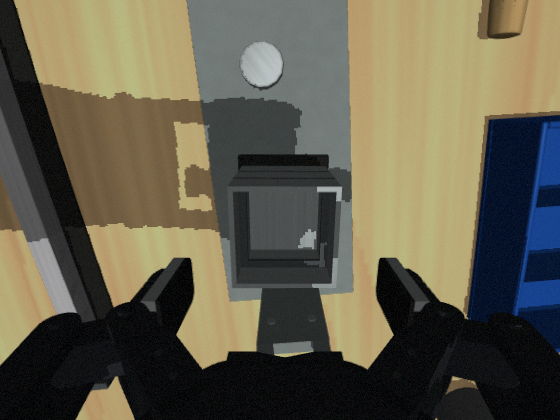

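View pics/s11z.png

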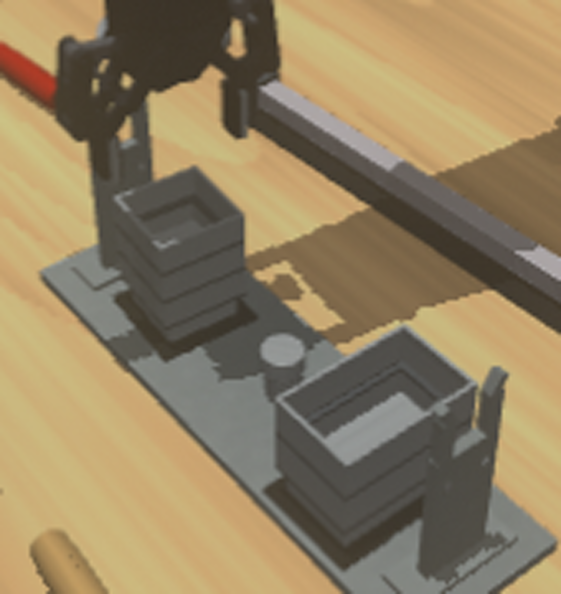

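```bash
python3 -c "
from h import *
d=dict(np.load('w11.npz'))
P=onz(d,[(228,185),(342,187),(338,289),(231,288)],.104);print(P.round(4),P.mean(0))
cv2.imwrite('pics/w11z.png',cv2.resize(d['img'][140:320,180:390],None,fx=3.5,fy=3.3,interpolation=2)[:,:,::-1])
for k in range(4): v=P[k]-P[k-1];print(np.linalg.norm(v).round(4),(np.degrees(np.arctan2(v[1],v[0]))%90).round(2))"
```

```text
[[ 6.189e-01  2.000e-04  1.040e-01]
 [ 6.824e-01 -5.900e-03  1.040e-01]
 [ 6.785e-01 -7.080e-02  1.040e-01]
 [ 6.125e-01 -6.460e-02  1.040e-01]] [ 0.64807184 -0.03528724  0.104     ]
0.0651 84.36
0.0637 84.52
0.065 86.59
0.0663 84.64
```

View pics/w11z.png

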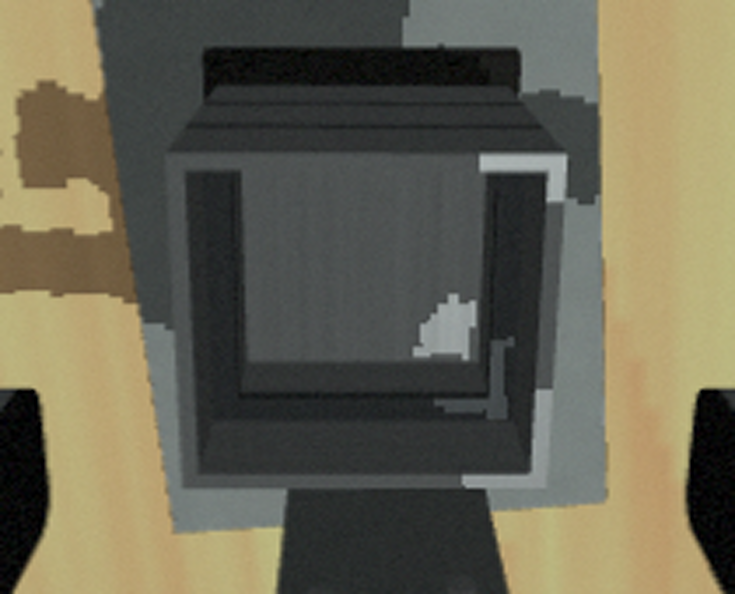

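>>> {"fn": "servo_tool", "kwargs": {"steps": [{"grip": 1,"linear": [-0.0005,-0.0004,0.02],"turn": 0.2},{"grip": 1,"linear": [-0.0005,-0.0004,0.04],"turn": 0.2},{"grip": 1,"linear": [-0.0005,-0.0004,0.051],"turn": 0.2},{"grip": 1,"linear": [-0.0005,-0.0004,0.0515],"turn": 0.2},{"grip": 1,"linear": [-0.0005,-0.0004,0.0515],"turn": 0.2}]}}

```text
time_s: 15.9
position: [0.6487, -0.035, 0.0806]
tool_rot: [0.734, 0.679, 0.006, 0.005]
wrist_force: [0.3, 0.2, 0.5]
grip_width: 0.0856
```

```bash
python3 -c "
from h import *
go([.6479,-.035,.08],85.5)
d=snap('scene','s12')
cv2.imwrite('pics/s12z.png',cv2.resize(d['img'][180:300,210:320],None,fx=5,fy=5,interpolation=2)[:,:,::-1])"
```

```text
now 15.9 [ 0.6487 -0.035   0.0806] yaw 85.55 tilt [ 0.0012  0.015  -0.9999] F [0.3 0.2 0.5] w 0.0856
LIN [-0.0, -0.0008, 0.0006] TURN 0.05
```

View pics/s12z.png

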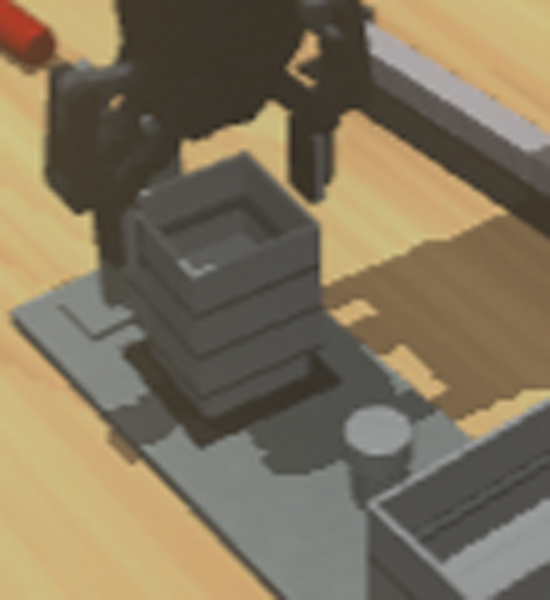

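```bash
python3 -c "
from h import *
d=dict(np.load('s12.npz'))
c=lambda p:(p[0]/5+210,p[1]/5+180)
for p,x in (((315,202),.6055),((325,192),.6055),((293,185),.600),((110,307),.692),((128,305),.6915)):
    o,r=ray(d,[c(p)]);r=r[0];t=(x-o[0])/r[0];print((o+r*t).round(4))
"
```

```text
[ 0.6055 -0.0186  0.0982]
[ 0.6055 -0.0109  0.1087]
[ 0.6   -0.043  0.09 ]
[ 0.692  -0.0581  0.0555]
[ 0.6915 -0.0422  0.0675]
```

```bash
python3 -c "
from h import *
d=dict(np.load('s12.npz'))
for z in (.08,.085,.09,.095,.1): print(z,((proj(d,[[.606,-.024,z],[.606,-.046,z],[.598,-.024,z],[.692,-.024,z],[.692,-.046,z],[.700,-.024,z]])-[210,180])*5).round(0).tolist())
print(((proj(d,[[.6177,.0002,.104],[.6825,-.006,.104],[.6773,-.0705,.104],[.6825,-.006,.080]])-[210,180])*5).round(0).tolist())
"
```

```text
0.08 [[308.0, 228.0], [279.0, 204.0], [322.0, 221.0], [148.0, 306.0], [120.0, 280.0], [132.0, 314.0]]
0.085 [[307.0, 219.0], [279.0, 195.0], [322.0, 213.0], [147.0, 297.0], [119.0, 271.0], [131.0, 305.0]]
0.09 [[307.0, 211.0], [279.0, 187.0], [322.0, 204.0], [146.0, 288.0], [119.0, 262.0], [130.0, 296.0]]
0.095 [[307.0, 202.0], [278.0, 178.0], [321.0, 195.0], [145.0, 280.0], [118.0, 253.0], [129.0, 287.0]]
0.1 [[307.0, 193.0], [278.0, 170.0], [321.0, 186.0], [144.0, 271.0], [117.0, 245.0], [129.0, 278.0]]
[[318.0, 224.0], [186.0, 276.0], [115.0, 197.0], [189.0, 319.0]]
```

>>> {"fn": "servo_tool", "kwargs": {"steps": [{"grip": 0.9,"linear": [0,-0.0005,0],"turn": 0},{"grip": 0.82,"linear": [0,-0.0005,0],"turn": 0},{"grip": 0.76,"linear": [0,-0.0005,0],"turn": 0},{"grip": 0.7,"linear": [0,-0.0005,0],"turn": 0},{"grip": 0.6,"linear": [0,-0.0005,0],"turn": 0},{"grip": 0.6,"linear": [0,-0.0005,0],"turn": 0}]}}

```text
time_s: 16.7
position: [0.6485, -0.0351, 0.0815]
tool_rot: [0.734, 0.679, 0.006, 0.006]
wrist_force: [-1.4, 0.1, 5.9]
grip_width: 0.0628
```

```bash
python3 -c "
from h import *
go([.6479,-.035,.08],85.5)
d=snap('wrist','w13')
d=snap('scene','s13')
cv2.imwrite('pics/s13z.png',cv2.resize(d['img'][180:300,210:320],None,fx=5,fy=5,interpolation=2)[:,:,::-1])"
```

```text
now 16.7 [ 0.6485 -0.0351  0.0815] yaw 85.55 tilt [ 0.001   0.0163 -0.9999] F [-1.4  0.1  5.9] w 0.0628
LIN [0.0, -0.0006, 0.0015] TURN 0.05
```

View pics/s13z.png

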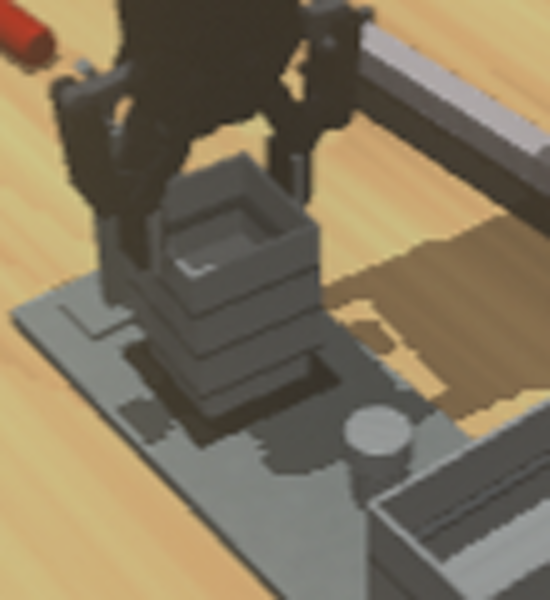

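View pics/w13.png

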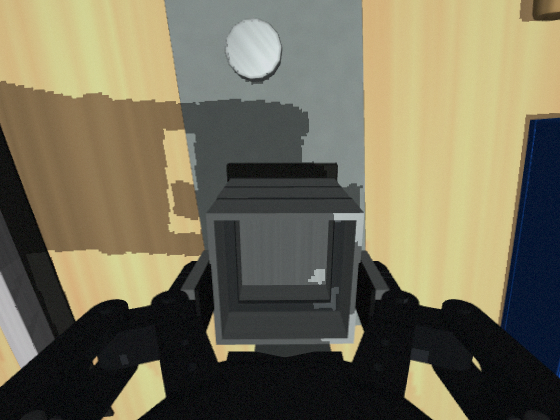

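>>> {"fn": "servo_tool", "kwargs": {"steps": [{"grip": 0.5,"linear": [0,0,-0.003],"turn": 0},{"grip": 0.5,"linear": [0,0,-0.008],"turn": 0},{"grip": 0.5,"linear": [0,0,-0.014],"turn": 0},{"grip": 0.5,"linear": [0,0,-0.021],"turn": 0},{"grip": 0.5,"linear": [0,0.0005,-0.03],"turn": 0},{"grip": 0.5,"linear": [0,0.0005,-0.04],"turn": 0},{"grip": 0.5,"linear": [0,0.0005,-0.04],"turn": 0}]}}

```text
time_s: 17.68
position: [0.6488, -0.0352, 0.1227]
tool_rot: [0.734, 0.679, 0.007, 0.006]
wrist_force: [-0.9, 1.3, -1.1]
grip_width: 0.0626
```

```bash
python3 -c "
from h import *
go([.6479,-.035,.2],85.5)
d=snap('scene','s14')
cv2.imwrite('pics/s14z.png',cv2.resize(d['img'][150:300,210:320],None,fx=5,fy=4,interpolation=2)[:,:,::-1])"
```

```text
now 17.675 [ 0.6488 -0.0352  0.1227] yaw 85.55 tilt [ 0.001   0.0181 -0.9998] F [-0.9  1.3 -1.1] w 0.0626
LIN [0.0002, 0.0005, -0.0773] TURN 0.05
```

View pics/s14z.png

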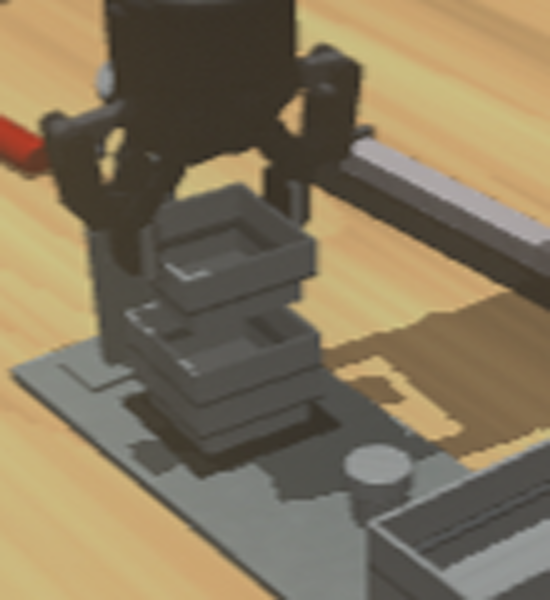

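```bash
python3 -c "
from h import *
go([.4475,.3696,.2],90)"
```

```text
now 17.725 [ 0.6485 -0.0351  0.122 ] yaw 85.56 tilt [ 0.0011  0.0171 -0.9999] F [ 0.1  0.4 -1.9] w 0.0625
LIN [0.388, -0.2304, -0.0816] TURN -4.44
```

>>> {"fn": "servo_tool", "kwargs": {"steps": [{"grip": 0.5,"linear": [0,0,-0.03],"turn": 0},{"grip": 0.5,"linear": [0,0,-0.07],"turn": 0},{"grip": 0.5,"linear": [0.015,-0.01,-0.1],"turn": 0},{"grip": 0.5,"linear": [0.045,-0.03,-0.1],"turn": 0},{"grip": 0.5,"linear": [0.085,-0.055,-0.1],"turn": 0},{"grip": 0.5,"linear": [0.13,-0.08,-0.1],"turn": -1},{"grip": 0.5,"linear": [0.18,-0.108,-0.1],"turn": -2},{"grip": 0.5,"linear": [0.23,-0.138,-0.1],"turn": -3},{"grip": 0.5,"linear": [0.28,-0.168,-0.1],"turn": -4},{"grip": 0.5,"linear": [0.325,-0.194,-0.095],"turn": -4.4},{"grip": 0.5,"linear": [0.36,-0.215,-0.09],"turn": -4.4},{"grip": 0.5,"linear": [0.38,-0.226,-0.08],"turn": -4.4}]}}

```text
time_s: 19.23
position: [0.4502, 0.363, 0.1982]
tool_rot: [0.707, 0.707, 0.006, 0.006]
wrist_force: [0.2, -0.1, -1.5]
grip_width: 0.0628
```

```bash
python3 -c "
from h import *
go([.4475,.3696,.1],90)
d=snap('wrist','w15');d=snap('top','t15')"
```

```text
now 19.225 [0.4502 0.363  0.1982] yaw 90.05 tilt [-1.000e-04  1.710e-02 -9.999e-01] F [ 0.2 -0.1 -1.5] w 0.0628
LIN [0.0066, -0.0043, 0.0981] TURN 0.05
```

View pics/w15.png

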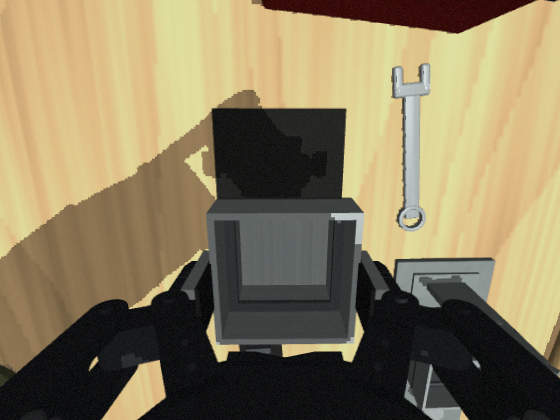

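View pics/t15.png

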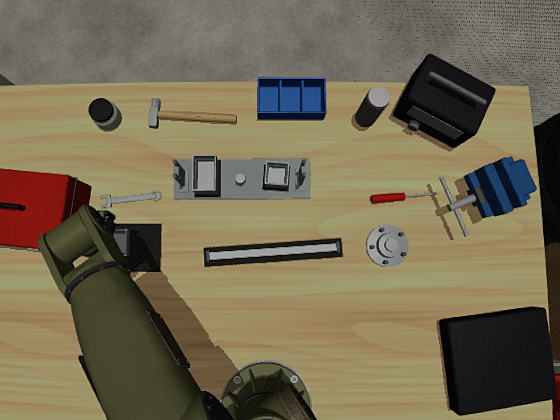

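```bash
python3 -c "
from h import *
d=dict(np.load('w15.npz'))
P=onz(d,[(212,109),(346,108.5),(215,190),(343,190)],.003);print(P.round(4))
print((P[0]+P[1])/2, np.linalg.norm(P[0]-P[1]))
"
```

```text
[[0.3782 0.4375 0.003 ]
 [0.5172 0.438  0.003 ]
 [0.3761 0.3512 0.003 ]
 [0.5186 0.3507 0.003 ]]
[0.44769713 0.4377416  0.003     ] 0.13901922129144695
```

>>> {"fn": "servo_tool", "kwargs": {"steps": [{"grip": 0.5,"linear": [0.0057,-0.004,0.02],"turn": 0},{"grip": 0.5,"linear": [0.0057,-0.0043,0.05],"turn": 0},{"grip": 0.5,"linear": [0.0057,-0.0048,0.09],"turn": 0},{"grip": 0.5,"linear": [0.0057,-0.0053,0.125],"turn": 0},{"grip": 0.5,"linear": [0.0057,-0.0055,0.15],"turn": 0},{"grip": 0.5,"linear": [0.0057,-0.0057,0.163],"turn": 0},{"grip": 0.5,"linear": [0.0057,-0.0057,0.168],"turn": 0},{"grip": 0.5,"linear": [0.0057,-0.0057,0.168],"turn": 0}]}}

```text
time_s: 20.32
position: [0.447, 0.3682, 0.0295]
tool_rot: [0.707, 0.708, 0.005, 0.006]
wrist_force: [-0.8, -0.3, -0.9]
grip_width: 0.0627
```

```bash
python3 -c "
from h import *
go([.4475,.3687,.0235],90)
d=snap('wrist','w16');d=snap('scene','s16')
cv2.imwrite('pics/s16z.png',cv2.resize(d['img'][220:400,380:550],None,fx=3.3,fy=3.3,interpolation=2)[:,:,::-1])"
```

```text
now 20.325 [0.447  0.3682 0.0295] yaw 90.09 tilt [-0.001   0.0156 -0.9999] F [-0.8 -0.3 -0.9] w 0.0627
LIN [0.0005, 0.0004, 0.006] TURN 0.09
```

View pics/s16z.png

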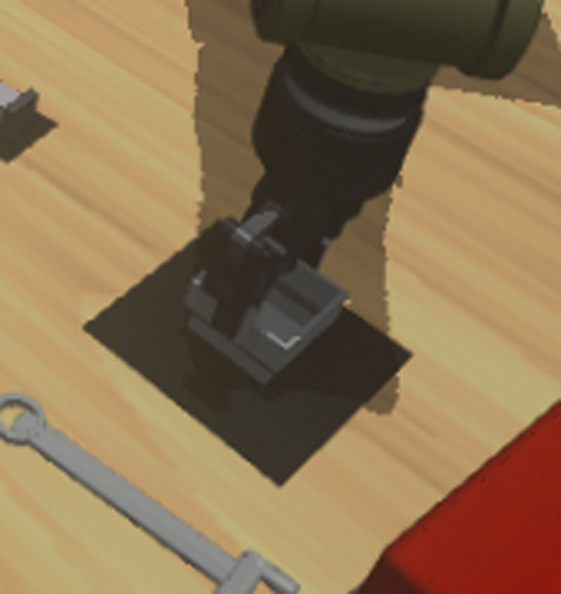

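>>> {"fn": "servo_tool", "kwargs": {"steps": [{"grip": 0.5,"linear": [0.0003,0.0003,0.0015],"turn": 0},{"grip": 0.5,"linear": [0.0003,0.0003,0.003],"turn": 0},{"grip": 0.5,"linear": [0.0003,0.0003,0.0045],"turn": 0},{"grip": 0.5,"linear": [0.0003,0.0003,0.0058],"turn": 0},{"grip": 0.5,"linear": [0.0003,0.0003,0.0058],"turn": 0}]}}

```text
time_s: 21.05
position: [0.4474, 0.3687, 0.0239]
tool_rot: [0.706, 0.708, 0.005, 0.006]
wrist_force: [-0.6, -0.7, -1.3]
grip_width: 0.063
```

>>> {"fn": "servo_tool", "kwargs": {"steps": [{"grip": 0.5,"linear": [0,0,0.0005],"turn": 0},{"grip": 0.5,"linear": [0,0,0.001],"turn": 0},{"grip": 0.5,"linear": [0,0,0.0015],"turn": 0},{"grip": 0.5,"linear": [0,0,0.0015],"turn": 0}]}}

```text
time_s: 21.55
position: [0.4474, 0.3686, 0.0225]
tool_rot: [0.706, 0.708, 0.005, 0.006]
wrist_force: [-0.2, -1.1, 1.9]
grip_width: 0.063
```

>>> {"fn": "servo_tool", "kwargs": {"steps": [{"grip": 0.7,"linear": [0,0,0.0002],"turn": 0},{"grip": 0.78,"linear": [0,0,0.0002],"turn": 0},{"grip": 0.86,"linear": [0,0,0.0002],"turn": 0},{"grip": 1,"linear": [0,0,0],"turn": 0},{"grip": 1,"linear": [0,0,0],"turn": 0},{"grip": 1,"linear": [0,0,-0.01],"turn": 0},{"grip": 1,"linear": [0,0,-0.03],"turn": 0},{"grip": 1,"linear": [0,0.001,-0.07],"turn": 0},{"grip": 1,"linear": [0,0.002,-0.12],"turn": 0},{"grip": 1,"linear": [0,0.002,-0.17],"turn": 0},{"grip": 1,"linear": [-0.02,0.002,-0.21],"turn": 0},{"grip": 1,"linear": [-0.06,0.002,-0.23],"turn": 0}]}}

```text
time_s: 23.05
position: [0.4458, 0.3089, 0.2564]
tool_rot: [0.706, 0.708, 0.008, 0.006]
wrist_force: [1.0, -1.0, -0.6]
grip_width: 0.0855
```

```bash
python3 -c "
from h import *
go([.4333,-.0244,.18],93.72)
d=snap('wrist','w17');d=snap('scene','s17')"
```

```text
now 23.05 [0.4458 0.3089 0.2564] yaw 90.19 tilt [ 0.0017  0.0198 -0.9998] F [ 1.  -1.  -0.6] w 0.0855
LIN [-0.3333, -0.0151, 0.0756] TURN -3.53
```

View pics/w17.png

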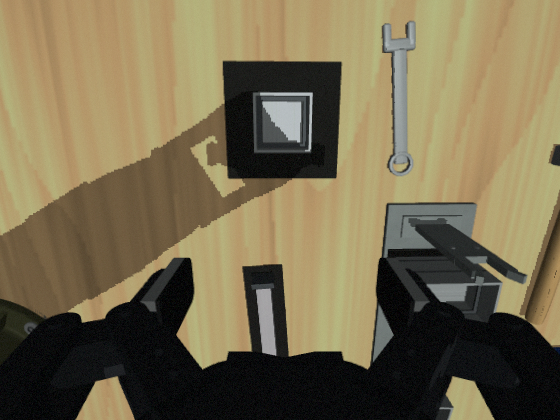

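View pics/s17.png

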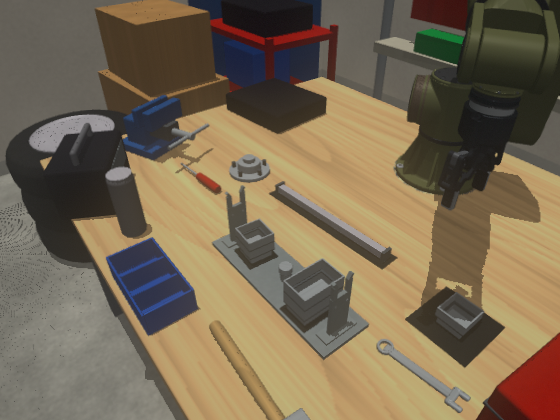

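```bash
python3 -c "
from h import *
d=dict(np.load('w17.npz'))
P=onz(d,[(223,61.5),(341,62.5),(336.5,178),(228,178)],.003);print(P.round(4),P.mean(0))
P=onz(d,[(254,93),(312,92.5),(312,153),(253.5,153)],.045);print(P.round(4),P.mean(0))
"
```

```text
[[0.3783 0.4376 0.003 ]
 [0.5167 0.4372 0.003 ]
 [0.5179 0.2987 0.003 ]
 [0.3779 0.2989 0.003 ]] [0.44770349 0.36809422 0.003     ]
[[0.4168 0.4002 0.045 ]
 [0.479  0.4009 0.045 ]
 [0.4807 0.3361 0.045 ]
 [0.4147 0.3361 0.045 ]] [0.4477934  0.36829673 0.045     ]
```

>>> {"fn": "servo_tool", "kwargs": {"steps": [{"grip": 1,"linear": [-0.03,-0.002,0],"turn": 0},{"grip": 1,"linear": [-0.075,-0.004,0],"turn": -1},{"grip": 1,"linear": [-0.125,-0.006,0],"turn": -2},{"grip": 1,"linear": [-0.175,-0.008,0],"turn": -3},{"grip": 1,"linear": [-0.225,-0.01,0.01],"turn": -3.5},{"grip": 1,"linear": [-0.275,-0.012,0.02],"turn": -3.5},{"grip": 1,"linear": [-0.315,-0.014,0.04],"turn": -3.5},{"grip": 1,"linear": [-0.3333,-0.0151,0.07],"turn": -3.5},{"grip": 0.8,"linear": [-0.3333,-0.0151,0.1],"turn": -3.5},{"grip": 0.6,"linear": [-0.3333,-0.0151,0.12],"turn": -3.5},{"grip": 0.6,"linear": [-0.3333,-0.0155,0.13],"turn": -3.5},{"grip": 0.6,"linear": [-0.3333,-0.0155,0.13],"turn": -3.5}]}}

```text
time_s: 24.65
position: [0.4336, -0.0261, 0.1263]
tool_rot: [0.685, 0.728, 0.008, 0.007]
wrist_force: [0.1, -0.5, 1.0]
grip_width: 0.0511
```

```bash
python3 -c "
from h import *
go([.4333,-.0244,.007],93.72)
d=snap('wrist','w18')"
```

```text
now 24.65 [ 0.4336 -0.0261  0.1263] yaw 93.5 tilt [ 7.000e-04  2.100e-02 -9.998e-01] F [ 0.1 -0.5  1. ] w 0.0511
LIN [0.0016, -0.0027, 0.1192] TURN -0.22
```

View pics/w18.png

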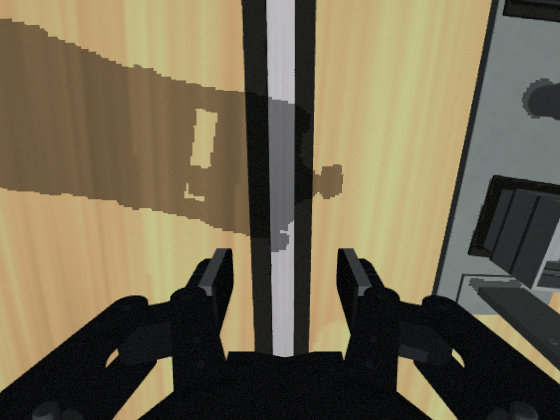

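>>> {"fn": "servo_tool", "kwargs": {"steps": [{"grip": 0.6,"linear": [0.001,-0.0005,0.03],"turn": -0.2},{"grip": 0.6,"linear": [0.0016,-0.001,0.065],"turn": -0.2},{"grip": 0.6,"linear": [0.0016,-0.0018,0.095],"turn": -0.2},{"grip": 0.6,"linear": [0.0016,-0.0024,0.112],"turn": -0.2},{"grip": 0.6,"linear": [0.0016,-0.0027,0.119],"turn": -0.2},{"grip": 0.6,"linear": [0.0016,-0.0027,0.1195],"turn": -0.2},{"grip": 0.6,"linear": [0.0016,-0.0027,0.1195],"turn": -0.2}]}}

```text
time_s: 25.58
position: [0.4342, -0.0245, 0.008]
tool_rot: [0.684, 0.73, 0.009, 0.008]
wrist_force: [0.4, 0.0, 0.3]
grip_width: 0.0514
```

```bash
python3 -c "
from h import *
go([.4333,-.0244,.0065],93.72)"
```

```text
now 25.575 [ 0.4342 -0.0245  0.008 ] yaw 93.71 tilt [ 1.000e-04  2.330e-02 -9.997e-01] F [0.4 0.  0.3] w 0.0514
LIN [0.0002, -0.001, 0.0015] TURN -0.01
```

>>> {"fn": "servo_tool", "kwargs": {"steps": [{"grip": 0.45,"linear": [0,-0.0008,0.0015],"turn": 0},{"grip": 0.35,"linear": [0,-0.0008,0.0015],"turn": 0},{"grip": 0.25,"linear": [0,-0.0008,0.0015],"turn": 0},{"grip": 0.1,"linear": [0,-0.0008,0.0015],"turn": 0},{"grip": 0,"linear": [0,-0.0008,0.0015],"turn": 0},{"grip": 0,"linear": [0,-0.0008,0.0015],"turn": 0}]}}

```text
time_s: 26.32
position: [0.4336, -0.0246, 0.0069]
tool_rot: [0.684, 0.73, 0.009, 0.008]
wrist_force: [-1.9, 0.4, 6.5]
grip_width: 0.0187
```

```bash
python3 -c "
from h import *
go([.6483,.0678,.2],90.12);print(ctrl.sense()['ft_torque'])"
```

```text
now 26.325 [ 0.4336 -0.0246  0.0069] yaw 93.71 tilt [ 1.000e-04  2.340e-02 -9.997e-01] F [-1.9  0.4  6.5] w 0.0187
LIN [0.0783, 0.2247, -0.1879] TURN 3.59
[-0.00683292  0.55591489 -0.01920623]
```

>>> {"fn": "servo_tool", "kwargs": {"steps": [{"grip": 0,"linear": [0,0,-0.004],"turn": 0},{"grip": 0,"linear": [0,0,-0.014],"turn": 0},{"grip": 0,"linear": [0,0.001,-0.035],"turn": 0},{"grip": 0,"linear": [0,0.002,-0.07],"turn": 0},{"grip": 0,"linear": [0,0.003,-0.11],"turn": 0},{"grip": 0,"linear": [0,0.004,-0.155],"turn": 0},{"grip": 0,"linear": [0,0.0045,-0.188],"turn": 0},{"grip": 0,"linear": [0,0.0045,-0.195],"turn": 0},{"grip": 0,"linear": [0,0.0045,-0.195],"turn": 0}]}}

```text
time_s: 27.45
position: [0.4332, -0.0246, 0.2013]
tool_rot: [0.684, 0.73, 0.008, 0.008]
wrist_force: [-0.5, -0.7, -2.9]
grip_width: 0.0189
```

```bash
python3 -c "
from h import *
go([.6483,.0678,.2],90.12);print(ctrl.sense()['ft_torque'])
d=snap('scene','s19')"
```

```text
now 27.45 [ 0.4332 -0.0246  0.2013] yaw 93.71 tilt [ 1.000e-04  2.290e-02 -9.997e-01] F [-0.5 -0.7 -2.9] w 0.0189
LIN [0.0783, 0.2206, 0.0064] TURN 3.59
[-0.0778745   0.01519144  0.01853565]
```

View pics/s19.png

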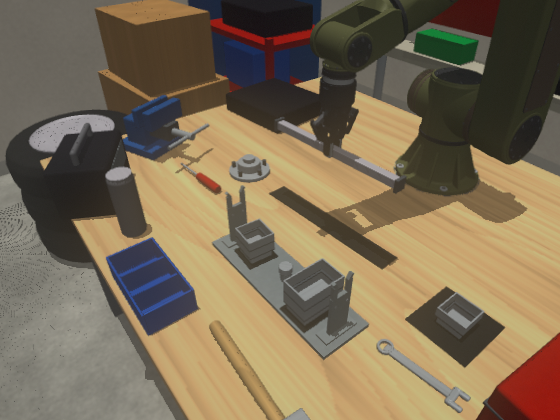

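Bar held level at about (340,155). Carry it over the rack at z≈0.20.

>>> {"fn": "servo_tool", "kwargs": {"steps": [{"grip": 0,"linear": [0.008,0.022,0],"turn": 0.4},{"grip": 0,"linear": [0.02,0.057,0.001],"turn": 1},{"grip": 0,"linear": [0.035,0.098,0.002],"turn": 1.7},{"grip": 0,"linear": [0.05,0.14,0.003],"turn": 2.4},{"grip": 0,"linear": [0.064,0.18,0.004],"turn": 3},{"grip": 0,"linear": [0.073,0.206,0.005],"turn": 3.6},{"grip": 0,"linear": [0.0778,0.2186,0.005],"turn": 3.6},{"grip": 0,"linear": [0.0783,0.2206,0.005],"turn": 3.6},{"grip": 0,"linear": [0.0783,0.2206,0.005],"turn": 3.6},{"grip": 0,"linear": [0.0783,0.2206,0.005],"turn": 3.6}]}}

```text
time_s: 28.75
position: [0.6477, 0.0676, 0.2004]
tool_rot: [0.706, 0.708, 0.008, 0.007]
wrist_force: [1.2, -0.4, -2.7]
grip_width: 0.0187
```

```bash
python3 -c "
from h import *
go([.6483,.0678,.16],90.12)
d=snap('top','t20');d2=snap('wrist','w20');d3=snap('scene','s20')
c=cv2.resize(d['img'][145:210,155:325],None,fx=4.7,fy=4.7,interpolation=cv2.INTER_CUBIC)
cv2.imwrite('pics/t20z.png',c[:,:,::-1])
cv2.imwrite('pics/s20z.png',cv2.resize(d3['img'][140:360,200:380],None,fx=2.7,fy=2.7,interpolation=2)[:,:,::-1])"
```

```text
now 28.75 [0.6477 0.0676 0.2004] yaw 90.09 tilt [ 0.0017  0.0213 -0.9998] F [ 1.2 -0.4 -2.7] w 0.0187
LIN [0.0002, -0.0002, 0.0404] TURN -0.03
```

View pics/t20z.png

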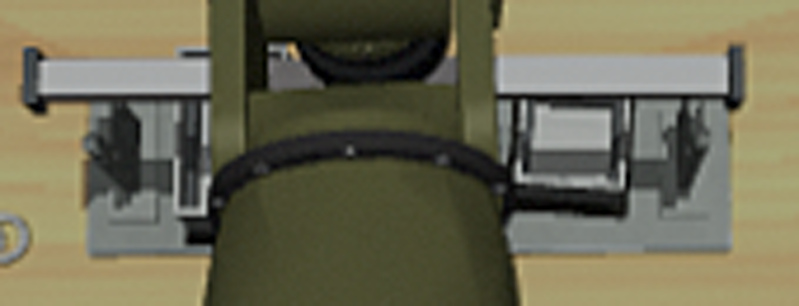

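View pics/s20z.png

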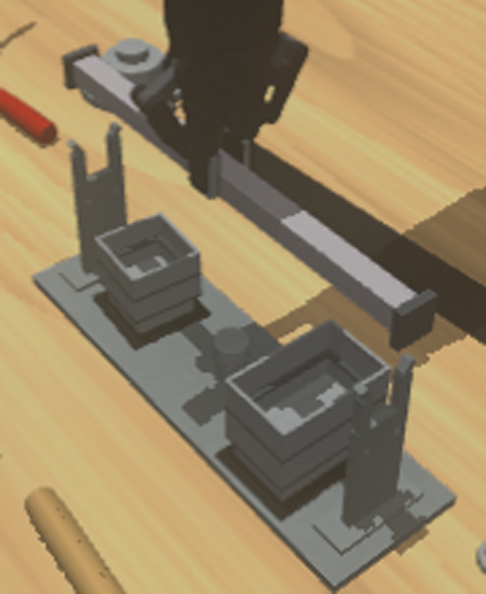

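View pics/w20.png

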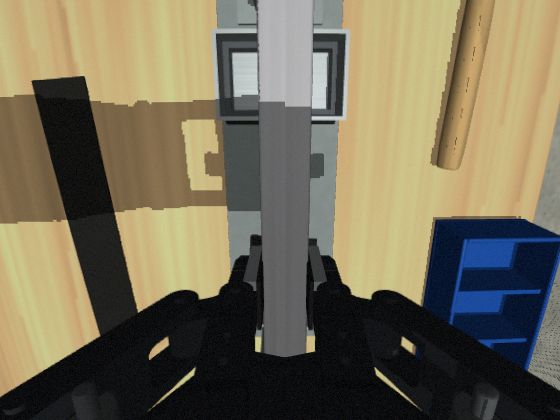

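```bash
python3 -c "
from h import *
d=dict(np.load('t20.npz'))
Z=lambda p:[(p[0]+.5)/4.7-.5+155,(p[1]+.5)/4.7-.5+145]
print(onz(d,[Z((24,80)),Z((743,75))],.2235).round(4),onz(d,[Z((24,80)),Z((743,75))],.2235).mean(0))
P=onz(d,[Z((45,61)),Z((45,95)),Z((725,57)),Z((725,91))],.2215);print(P.round(4),(P[0]+P[1])/2,(P[2]+P[3])/2)
w=dict(np.load('w20.npz'));w4=dict(np.load('w6.npz'))
for k in (w,w4):
  g=k['img'].astype(int).mean(2);
  for r in (20,60,160,220):
    gr=np.abs(np.diff(g[r]));a=250+np.argmax(gr[250:268]);b=302+np.argmax(gr[302:320]);print(r,a,b,end=' | ')
  print()
"
```

```text
[[ 0.6458  0.2557  0.2235]
 [ 0.647  -0.1191  0.2235]] [0.64640248 0.06828055 0.2235    ]
[[ 0.6564  0.2454  0.2215]
 [ 0.6382  0.2449  0.2215]
 [ 0.6572 -0.1101  0.2215]
 [ 0.6389 -0.1097  0.2215]] [0.64732149 0.24513713 0.2215    ] [ 0.64803703 -0.10989425  0.2215    ]
20 257 313 | 60 256 312 | 160 259 309 | 220 260 309 | 
20 256 311 | 60 255 313 | 160 259 309 | 220 259 309 |
```

```bash
python3 -c "
from h import *
go([.6485,.0678,.15],90.12)"
```

```text
now 28.9 [0.6479 0.0677 0.2007] yaw 90.1 tilt [ 0.0018  0.0218 -0.9998] F [ 0.1 -0.8 -2.8] w 0.0186
LIN [0.0, -0.0005, 0.0507] TURN -0.02
```

>>> {"fn": "servo_tool", "kwargs": {"steps": [{"grip": 0,"linear": [0.0002,0,0.015],"turn": 0},{"grip": 0,"linear": [0.0002,-0.0003,0.03],"turn": 0},{"grip": 0,"linear": [0.0002,-0.0003,0.042],"turn": 0},{"grip": 0,"linear": [0.0002,-0.0003,0.046],"turn": 0},{"grip": 0,"linear": [0.0002,-0.0003,0.046],"turn": 0},{"grip": 0,"linear": [0.0002,-0.0003,0.046],"turn": 0}]}}

```text
time_s: 29.65
position: [0.6488, 0.068, 0.1553]
tool_rot: [0.706, 0.708, 0.009, 0.007]
wrist_force: [0.2, 0.1, -2.7]
grip_width: 0.0185
```

```bash
python3 -c "
from h import *
go([.6485,.0678,.13],90.12)
d3=snap('scene','s21')
cv2.imwrite('pics/s21z.png',cv2.resize(d3['img'][150:360,205:375],None,fx=2.8,fy=2.8,interpolation=2)[:,:,::-1])"
```

```text
now 29.65 [0.6488 0.068  0.1553] yaw 90.1 tilt [ 0.0018  0.0227 -0.9997] F [ 0.2  0.1 -2.7] w 0.0185
LIN [-0.0003, -0.0009, 0.0253] TURN -0.02
```

View pics/s21z.png

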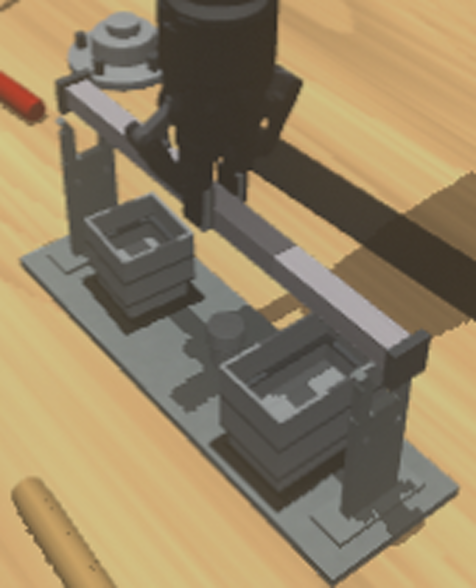

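>>> {"fn": "servo_tool", "kwargs": {"steps": [{"grip": 0,"linear": [-0.0003,-0.0005,0.008],"turn": 0},{"grip": 0,"linear": [-0.0003,-0.0007,0.016],"turn": 0},{"grip": 0,"linear": [-0.0003,-0.0009,0.024],"turn": 0},{"grip": 0,"linear": [-0.0003,-0.0009,0.024],"turn": 0}]}}

```text
time_s: 30.2
position: [0.6481, 0.0677, 0.1303]
tool_rot: [0.706, 0.708, 0.008, 0.007]
wrist_force: [-0.4, -0.2, -2.5]
grip_width: 0.0188
```

```bash
python3 -c "
from h import *
go([.6485,.0678,.111],90.12)"
```

```text
now 30.2 [0.6481 0.0677 0.1303] yaw 90.1 tilt [ 0.0017  0.0212 -0.9998] F [-0.4 -0.2 -2.5] w 0.0188
LIN [0.0, -0.0, 0.0193] TURN -0.02
```

>>> {"fn": "servo_tool", "kwargs": {"steps": [{"grip": 0,"linear": [0,0,0.006],"turn": 0},{"grip": 0,"linear": [0,0,0.012],"turn": 0},{"grip": 0,"linear": [0,0,0.016],"turn": 0},{"grip": 0,"linear": [0,0,0.018],"turn": 0},{"grip": 0,"linear": [0,0,0.018],"turn": 0}]}}

```text
time_s: 30.82
position: [0.6485, 0.0677, 0.1122]
tool_rot: [0.706, 0.708, 0.008, 0.007]
wrist_force: [-0.4, 0.1, -2.4]
grip_width: 0.0188
```

```bash
python3 -c "
from h import *
go([.6485,.0678,.111],90.12)"
```

```text
now 30.825 [0.6485 0.0677 0.1122] yaw 90.1 tilt [ 0.0017  0.0211 -0.9998] F [-0.4  0.1 -2.4] w 0.0188
LIN [0.0001, -0.0, 0.0012] TURN -0.02
```

>>> {"fn": "servo_tool", "kwargs": {"steps": [{"grip": 0,"linear": [0,0,0.0006],"turn": 0},{"grip": 0,"linear": [0,0,0.0012],"turn": 0},{"grip": 0,"linear": [0,0,0.0016],"turn": 0},{"grip": 0,"linear": [0,0,0.0016],"turn": 0}]}}

```text
time_s: 31.32
position: [0.6486, 0.0677, 0.111]
tool_rot: [0.706, 0.708, 0.008, 0.007]
wrist_force: [-1.4, -0.6, 1.3]
grip_width: 0.0189
```

>>> {"fn": "servo_tool", "kwargs": {"steps": [{"grip": 0,"linear": [0,0,0.0006],"turn": 0},{"grip": 0.15,"linear": [0,0,0.0006],"turn": 0},{"grip": 0.3,"linear": [0,0,0.0004],"turn": 0},{"grip": 0.4,"linear": [0,0,0],"turn": 0},{"grip": 0.5,"linear": [0,0,0],"turn": 0},{"grip": 0.6,"linear": [0,0,-0.01],"turn": 0},{"grip": 0.7,"linear": [0,0.0005,-0.03],"turn": 0},{"grip": 0.8,"linear": [0,0.001,-0.06],"turn": 0},{"grip": 1,"linear": [0,0.002,-0.1],"turn": 0},{"grip": 1,"linear": [0,0.003,-0.14],"turn": 0}]}}

```text
time_s: 32.58
position: [0.6485, 0.0675, 0.2541]
tool_rot: [0.706, 0.708, 0.009, 0.007]
wrist_force: [-0.4, 1.0, 0.2]
grip_width: 0.0855
```

>>> {"fn": "servo_tool", "kwargs": {"steps": [{"grip": 1,"linear": [0,-0.05,-0.03],"turn": 0},{"grip": 1,"linear": [0,-0.1,-0.03],"turn": 0},{"grip": 1,"linear": [0,-0.15,-0.03],"turn": 0},{"grip": 1,"linear": [-0.03,-0.2,-0.03],"turn": 0},{"grip": 1,"linear": [-0.08,-0.24,-0.03],"turn": 0},{"grip": 1,"linear": [-0.13,-0.27,-0.03],"turn": 0},{"grip": 1,"linear": [-0.18,-0.29,-0.03],"turn": 0},{"grip": 1,"linear": [-0.22,-0.3,-0.03],"turn": 0},{"grip": 1,"linear": [-0.24,-0.3,-0.03],"turn": 0},{"grip": 1,"linear": [-0.24,-0.3,-0.03],"turn": 0}]}}

```text
time_s: 33.83
position: [0.3481, -0.1738, 0.2778]
tool_rot: [0.707, 0.707, 0.009, 0.008]
wrist_force: [-0.3, 0.4, 0.5]
grip_width: 0.0854
```

```bash
python3 -c "
from h import *
go([.6485,.0678,.111],90.12)
d=snap('top','t22');d3=snap('scene','s22')
cv2.imwrite('pics/s22z.png',cv2.resize(d3['img'][180:360,205:375],None,fx=3.3,fy=3.3,interpolation=2)[:,:,::-1])
c=cv2.resize(d['img'][145:210,155:325],None,fx=4.7,fy=4.7,interpolation=cv2.INTER_CUBIC)
cv2.imwrite('pics/t22z.png',c[:,:,::-1])"
```

```text
now 33.825 [ 0.3481 -0.1738  0.2778] yaw 89.98 tilt [ 0.001   0.0243 -0.9997] F [-0.3  0.4  0.5] w 0.0854
LIN [0.2416, 0.2962, 0.1743] TURN -0.14
```

View pics/s22z.png

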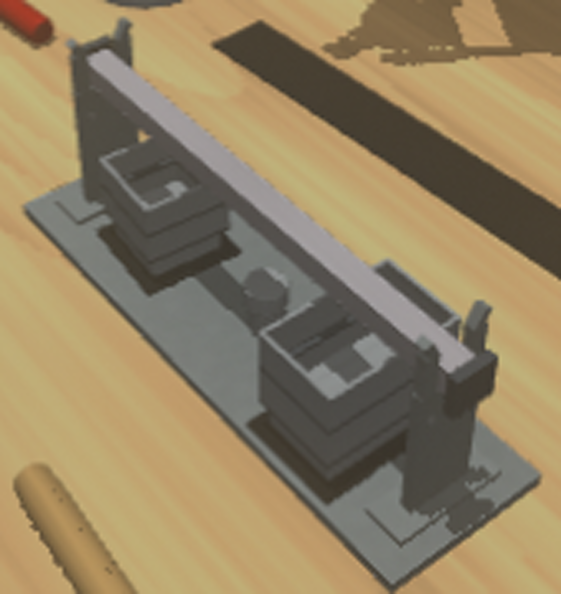

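View pics/t22.png

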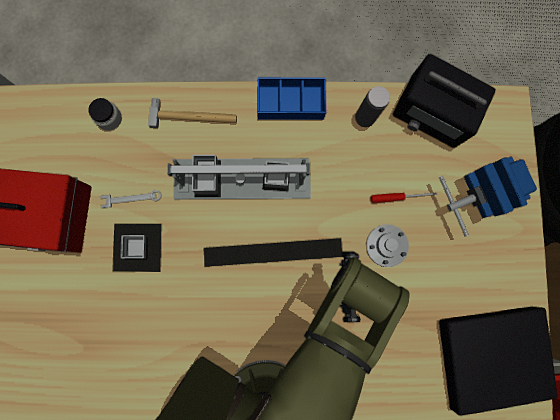

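View pics/t22z.png

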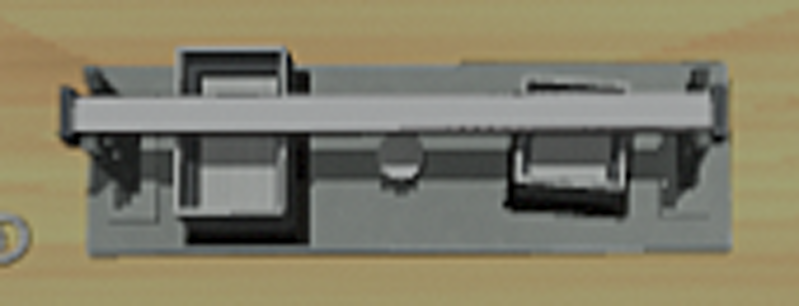

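```bash
python3 -c "
from h import *
a=dict(np.load('scene0.npz'))['img'];b=dict(np.load('s22.npz'))['img']
D=np.abs(a.astype(int)-b).max(2)>40
ys,xs=np.nonzero(D[195:345,212:370]);print(len(ys)); 
n,_,s,c=cv2.connectedComponentsWithStats(D.astype(np.uint8)[195:345,212:370]);print(s[1:][s[1:,4]>15]+[212,195,0,0,0])
s=ctrl.sense();print(s['joint_velocities'].round(3))
ctrl.hand_in()"
```

```text
354
[[303 195  11   3  24]
 [320 195  50   5 145]
 [235 227  27  17  63]
 [241 227  19   8  38]]
[ 0.017  0.001  0.004 -0.    -0.004 -0.001]
the job is handed in; nothing more can be done
```

I did all three steps in the order asked and handed the job in at about 34 s of the 61 s limit.

- **Bar out:** I lifted it level out of both brackets, but my first grip was too deep for the fingers to clear the strip. I set it back in the brackets, took it about 7 mm nearer the fingertips, lifted it again and laid it centred on the strip.
- **Tray:** I took only the top tray. It stands upright on the mat, and measured from the wrist camera its centre is within about 1 mm of the mat's centre. The middle and bottom trays stayed nested.
- **Bar back:** I lowered it gently into both brackets with its end plates outside them. First contact came at the tool height expected for fully home.
- **Last check:** The final scene picture differed from the first one, around the rack, only where the tray was taken off and in the arm's shadow. The bar sits where it started. In the final top picture, the wrench and screwdriver also looked unmoved.

Small disagreements:
- **Tool tilt:** The tool drifted to about 0.02 rad of tilt about the bar's long axis during the run, with no visible effect on the seated bar.
- **Mat position:** The top and wrist cameras put the mat's centre about 2 mm apart, so I aimed midway.

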